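# Stand the chopping board up in its draining rack and press the stiff back home

## Task

The chopping board lies flat across the front rails of its draining rack: stand it up to dry by tipping its near edge up and over, so that its far edge stands on the narrow ledge behind the rail ends and the board is square against the folding back. The back hinge is stiff: press board and back together as far back as the back will go, until it meets its stop, and let go. Do not let the board slam or drop, do not shove or tip the rack, and leave the other things where they are.

Things in the scene. Friction and masses are not known exactly. Their poses are not given: they have to be found in the camera images.
- board: white plastic chopping board, a slab 170 (x) x 150 (y) x 14 mm with rounded edges, about 0.35 kg. Origin at the centre of its underside; x points to the far edge, y left, z up as it lies. It starts flat on the rack's two front rails (underside 85 mm above the worktop), roughly square, its far edge 20 to 45 mm short of the back bars.
- far_edge (a point): middle of the board's far edge face, half way through the thickness (85 mm along the board's x, 7 mm above its underside); it must end down on the ledge
- near_edge (a point): middle of the board's near edge face, half way through the thickness (-85 mm along the board's x); it must end on top
- rack: draining rack of 10 mm steel bar, 1.8 kg, standing loose. Origin on the worktop below the foot of the back; x points from its open front to the back, y left, z up. Two front rails along x at y = -55 and +55 mm, tops at z = 85, from x = -163 to -34 mm, where they bend down; between them only a crossbar at x = -34, z = 40 mm. Its rear feet reach x = 75 mm.
- ledge (a point): middle of the top of the rack's narrow flat ledge: at x = -14, z = 70 mm in the rack's frame, 15 mm lower than the rails and behind their ends; it spans x = -34 to +6 mm and is 136 mm wide
- back_top (a point): middle of the crossbar at the top of the rack's folding back: two 10 mm bars at y = -55 and +55 mm, 150 mm long, hinged at the back of the ledge (x = 6, z = 70 mm in the rack's frame). It starts nearly upright, leaning back 4 to 9 degrees, moves stiffly (0.45 N m) and stays where left; fully back it leans clearly more and meets a firm stop, whose place is to be felt
- tub: bystander: lidded plastic tub, 72 mm across, 70 mm high, stands left of the rack; origin under its centre
- shaker: bystander: salt shaker, 44 mm across, 90 mm high, left of the rack; origin under its centre
- ramekin: bystander: white ramekin, 67 mm across, 42 mm high, right of the rack; origin under its centre
- timer: bystander: white wind-up kitchen timer, 79 x 74 x 65 mm, right of the rack; origin under its centre
- tape: bystander: roll of tape lying flat, 103 mm across, 25 mm high, right of the work; origin under its centre

How it is judged (in metres and radians):
At the end, for the whole second after the job is handed in: The back is against its stop (back_top over 47.5 mm behind the rack's origin), the board at rest on it: middle of far edge on the ledge (65 to 83 mm up, within 30 mm of the middle), near edge over 215 mm up and 30 mm back, square within 0.12 rad; rack level (z of far_edge in the frame of rack between 0.065 and 0.083 m and x of far_edge in the frame of rack between -0.034 and 0.006 m and y of far_edge in the frame of rack between -0.03 and 0.03 m and z of near_edge in the frame of rack above 0.215 m and x of near_edge in the frame of rack above 0.03 m and x of back_top in the frame of rack above 0.0475 m and angle between the y axis of board and the y axis of rack, either way round below 0.12 rad and angle between rack's own z axis and vertical below 0.03 rad and linear speed of board below 0.02 m/s and angular speed of board below 0.1 rad/s); the robot touches nothing.
It fails at once if the rack is shoved (more than 10 mm from where it stood) (distance of rack from where it was at the start of the episode above 0.01 m).
It fails at once if the board is dropped or slammed (turns faster than 4 rad/s) (angular speed of board above 4 rad/s).
It fails at once if a bystander is pushed away (more than 20 mm) (distance of any of tub, shaker, ramekin, timer, tape from where it was at the start of the episode above 0.02 m).
It also fails if it takes over 51 s, if anything falls off the work surface, if the arm or the gripper's body presses on something with over 40 N, if the wrist force passes 120 N, or if a joint passes its speed limit or range.

## Robot

A 6-joint arm with a two-finger parallel gripper is mounted at the origin on a cart in front of the work surface, level with it; the furniture and walls round the work are solid. World frame = base frame: x ahead of the robot, y to its left, z up, the work surface at z = 0. Lengths are in mm, angles in rad, forces in N, time in s.
With the tool pointing down it reaches from about 275 to 1000 mm from the base axis. Payload 8.4 kg.
Tool frame: the origin (TCP) lies between the finger pads; the fingertips stand r.finger_overhang ahead of it and the grasp point (between the pads) is the TCP (r.finger_overhang is the distance from the TCP to the fingertips, in mm); z points along the fingers, y is the line along which they close (so a half turn about z gives the same grasp; the last joint's range is limited). The gripper opens to 85 mm and grips with 20 to 120 N. Pads are 22 mm wide; open, the fingers measure 114 mm over their backs; the gripper's body (76 mm by 85 mm) begins 54 mm behind the grasp point. The pads swing forward as they close: fully open they stand 13 mm farther back than shut.
Start: joints at [-1.26, 0.353, 1.633, -0, 1.155, -0.002], TCP at [192.326, -594.675, 213.881] pointing down, gripper open.
Joint ranges: [-2.63, 2.63], [-0.92, 2.1], [0.06, 2.66], [-1.3, 4.44], [0, 2.69], [-3.02, 3.02]. Speed limits (rad/s): [2.22, 2.22, 2.79, 3.14, 3.14, 3.14].

## Interface

Orientations are given as [roll, pitch, yaw] about the fixed x, y, z axes, in that order (R = Rz(yaw) Ry(pitch) Rx(roll)).
In Python, from rig import r, cams, sign_off gives the robot as it stands.
- The arm moves only by the shell command python3 -m crank 'ROWS' [FORCE]. ROWS is JSON, a list of rows, each a list of 7 numbers: the shift along the tool's x, y, z in m, then the turn, a rotation vector about the tool's x, y, z in rad, then the closure, from 0 (fully open) to 1 (shut). In form: [[dx, dy, dz, ax, ay, az, gripper], ...]. A call has 1 to 5 rows; each row is the pose to reach, as a shift and turn from the pose commanded when the call began, along the tool's axes at that moment; what a row does not reach only later rows make up. A row lasts 1/10 s, in which the tool goes at most 50 mm and 8.59 degrees, less where a joint would pass 70% of its speed; a pose out of reach is approached as far as the arm can. A call with a gripper value outside its range is refused whole. The fingers move at their own pace and stop on an object; FORCE is the grip in N (left out, the last holds). Time passes only in rows, so rows that repeat a pose let the fingers close. It gives the time, the measured TCP pose, the force, the opening and the grip force at its end, in the units of the state.
- r.sense(): the state, without advancing time (a new reading comes with each control period).
- cams.grab_frame(name): name is "scene" or "top"; returns a dict with "image" (480x640x3 uint8, red, green, blue), "fx", "fy", "cx", "cy" (pixels), "D" ([k1, k2, p1, p2, k3] as OpenCV has them; the pictures are not rectified), "position" and "orientation" of the camera in the world. Camera axes: x right, y down, z forward; pixel columns grow to the right and rows downward; lengths in mm; the calibration is good to about 2 mm. A picture is of the moment at which its call begins. There is no depth.
- sign_off(): hands the job in; it is judged then, once.
The state is a dict: "clock": time; "qpos": joint angles; "qvel": joint speeds; "joint_efforts": joint torques, N m; "eef_pos": TCP position; "tcp_rot": TCP orientation; "contact_force": force on the tool from outside, world axes, zero at the start; "wrist_torque": the same for the moment, N m; "opening": opening from 0.0 (shut) to 1.0 (fully open); "grasp_force": force on a finger pad.
Only numpy, scipy, OpenCV 4.12 (cv2) and the standard library are available. Lean on these libraries where they do the work, as an engineer would, in place of code of your own. Each camera call takes 0.05 s, during which the arm holds its last target. There are 200 camera calls.

## Working session

There is one attempt and no reset: what is moved stays moved. The work goes in short steps, Python scripts to look and compute and a shell command to move; the robot and the scene stay as the last step left them, time stands still between calls to the robot, and variables do not carry over. Pictures are saved under pics/ and viewed, at most 10 in all, crops included, and the job is handed in when it is done.

```bash
ls; mkdir -p pics; python3 - <<'E'
from rig import r,cams
import cv2
for n in ("scene","top"):
    f=cams.grab_frame(n); cv2.imwrite(f"pics/{n}0.png",f["image"][:,:,::-1])
    print(n,{k:v for k,v in f.items() if k!="image"})
print(r.sense(), r.finger_overhang)
E
```

```text
pics
scene {'fx': 582.6898918945994, 'fy': 582.6898918945994, 'cx': 321.7742260464573, 'cy': 237.4559218185812, 'D': array([0.04429016, 0.        , 0.        , 0.        , 0.        ]), 'position': array([-432.76739628,  488.7712344 , 1221.15098578]), 'orientation': array([-2.33870643, -0.00501033, -2.08853599])}
top {'fx': 607.7398643213228, 'fy': 607.7398643213228, 'cx': 315.75302005809766, 'cy': 234.81350125303373, 'D': array([-0.19947867,  0.        ,  0.        ,  0.        ,  0.        ]), 'position': array([ 464.48829577,  -64.36726239, 1476.81177711]), 'orientation': array([-3.09172743e+00, -1.39303375e-03, -1.59348507e+00])}
{'clock': 0.1, 'qpos': array([-1.26041906e+00,  3.53629238e-01,  1.63404395e+00, -4.11873657e-06,
        1.15521222e+00, -2.38133155e-03]), 'qvel': array([ 4.77734268e-04, -2.24312935e-03, -1.97279732e-03, -1.15550129e-05,
       -3.75493851e-04, -4.62969613e-04]), 'joint_efforts': array([ 4.53896755e-04, -6.06359553e+01, -3.42821109e+01,  9.01752128e-05,
        4.05878905e-03, -6.93583857e-06]), 'eef_pos': array([ 192.17588075, -594.25059117,  213.21209308]), 'tcp_rot': array([-3.14029989e+00,  6.87513295e-07,  3.12760268e-01]), 'contact_force': array([ 0.14555248, -0.39694429,  0.12593905]), 'wrist_torque': array([-0.04980523,  0.00426573,  0.03015019]), 'grasp_force': 0.0, 'opening': 0.997272794040909} 19.0
```

View pics/scene0.png

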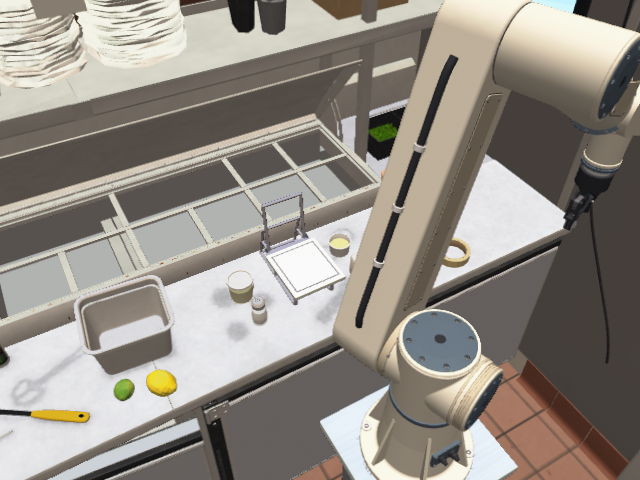

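View pics/top0.png

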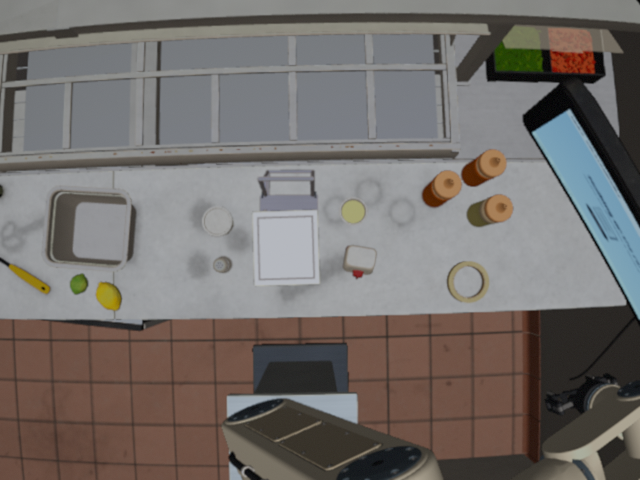

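```bash
cat > h.py <<'E'
import numpy as np, cv2
from scipy.spatial.transform import Rotation as R
def ray(f,uv):
    K=np.array([[f["fx"],0,f["cx"]],[0,f["fy"],f["cy"]],[0,0,1]])
    p=cv2.undistortPoints(np.array([[uv]],float),K,f["D"])[0,0]
    return f["position"],R.from_euler("xyz",f["orientation"]).apply([p[0],p[1],1])
def atz(f,uv,z):
    o,d=ray(f,uv); return o+d*(z-o[2])/d[2]
def proj(f,P):
    K=np.array([[f["fx"],0,f["cx"]],[0,f["fy"],f["cy"]],[0,0,1]])
    Rm=R.from_euler("xyz",f["orientation"]).as_matrix().T
    return cv2.projectPoints(np.atleast_2d(P).astype(float),cv2.Rodrigues(Rm)[0],-Rm@f["position"],K,f["D"])[0][:,0]
E
python3 - <<'E'
import rig; print([x for x in dir(rig.r) if x[0]!='_'])
from rig import cams; from h import *
f=cams.grab_frame("top"); im=f["image"][160:310,190:390]
cv2.imwrite("pics/t1.png",cv2.resize(im[:,:,::-1],None,fx=4,fy=4,interpolation=cv2.INTER_CUBIC))
for uv in [(254,212),(318,210),(319.5,283),(254,284.5)]: print(uv,atz(f,uv,99).round(1))
for n,uv,z in [("backtopL",(263,172),219),("backtopR",(315,172),219),("tub",(217,221),70),("shaker",(222,264),90),("ram",(353,211),42),("timer",(360,260),65),("edge",(300,318),0),("tape",(468,281),25)]: print(n,atz(f,uv,z).round(1))
E
python3 -m crank '[[0,0,-0.05,0,0,0,0.5],[0,0,-0.1,0,0,0,0.5],[0,0,-0.12,0,0,0,0.5]]'
```

```text
['MotionError', 'finger_overhang', 'sense']
(254, 212) [588.4  71.7  99. ]
(318, 210) [589.6 -74.2  99. ]
(319.5, 283) [423.8 -73.8  99. ]
(254, 284.5) [423.6  74.7  99. ]
backtopL [661.1  39.7 219. ]
backtopR [658.5 -69.  219. ]
tub [572.1 161.6  70. ]
shaker [471.6 148.4  90. ]
ram [ 590.6 -157.6   42. ]
timer [ 474.  -169.4   65. ]
edge [337.  -25.3   0. ]
tape [ 416.8 -433.5   25. ]
clock: 0.45
eef_pos: [192.8, -596.2, 338.9]
tcp_rot: [3.136, 0.0, 0.313]
contact_force: [-0.3, -1.5, 0.1]
opening: 0.518
grasp_force: 0.0
```

View pics/t1.png

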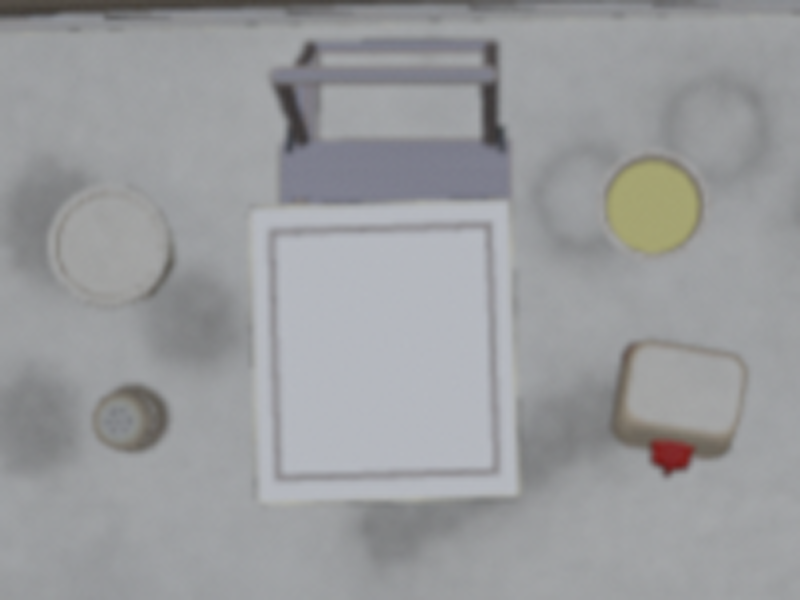

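```bash
cat >> h.py <<'E'
from rig import r
def to(pos,el,yaw=0.):
    """target TCP (mm), tool z elevation below horizontal el (rad), azimuth yaw -> shift (m) & rotvec in current tool axes"""
    s=r.sense(); R0=R.from_euler("xyz",s["tcp_rot"])
    z=np.array([np.cos(el),0,-np.sin(el)]); y=np.array([np.sin(el),0,np.cos(el)])
    T=R.from_euler("z",yaw)*R.from_matrix(np.c_[np.cross(y,z),y,z])
    print("shift",(R0.inv().apply(np.array(pos)-s["eef_pos"])/1000).round(4),"rot",(R0.inv()*T).as_rotvec().round(3),"q",s["qpos"].round(3),"pos",s["eef_pos"].round(1),s["tcp_rot"].round(3),"t",s["clock"],"F",s["contact_force"].round(1))
E
python3 - <<'E'
from h import *
from rig import cams
f=cams.grab_frame("top")
for uv,z in [((252.5,211.5),99),((317.5,210),99),((320,283.75),99),((255,285.5),99),((260,195.5),70),((317.5,195),70),((257.5,179),219),((314.5,179),219)]: print(uv,atz(f,uv,z).round(1))
to([330,0,340],np.pi/2)
E
python3 -m crank '[[0.025,-0.042,0,0,0,-0.12,0.5],[0.05,-0.084,0,0,0,-0.24,0.5],[0.075,-0.126,0,0,0,-0.36,0.5],[0.1,-0.168,0,0,0,-0.48,0.5],[0.125,-0.21,0,0,0,-0.6,0.5]]'
python3 - <<'E'
from h import *
to([330,0,300],0.8)
E
```

```text
(252.5, 211.5) [589.6  75.1  99. ]
(317.5, 210) [589.6 -73.1  99. ]
(320, 283.75) [422.1 -74.9  99. ]
(255, 285.5) [421.2  72.5  99. ]
(260, 195.5) [629.3  59.9  70. ]
(317.5, 195) [627.3 -74.1  70. ]
(257.5, 179) [646.7  51.5 219. ]
(314.5, 179) [643.8 -67.6 219. ]
shift [ 0.314  -0.5257 -0.0037] rot [ 0.007  0.005 -1.258] q [-1.26   0.262  1.48  -0.     1.391 -0.002] pos [ 193.  -596.8  340.7] [3.133 0.    0.313] t 0.5 F [-0.1 -1.4  2.4]
clock: 1.0
eef_pos: [246.5, -354.3, 333.3]
tcp_rot: [-3.141, -0.0, 0.917]
contact_force: [0.6, 0.1, 1.0]
opening: 0.496
grasp_force: 0.0
shift [ 0.3321 -0.1491  0.0335] rot [-0.743  0.251 -0.621] q [-0.967 -0.065  1.861  0.     1.346 -0.313] pos [ 246.5 -354.3  333.3] [-3.141 -0.     0.917] t 1.0 F [0.6 0.1 1. ]
```

```bash
python3 -m crank '[[0.0415,-0.0186,0.004,-0.093,0.031,-0.078,0.5],[0.083,-0.037,0.008,-0.186,0.063,-0.155,0.5],[0.1245,-0.056,0.012,-0.28,0.094,-0.233,0.5],[0.166,-0.0745,0.016,-0.37,0.125,-0.31,0.5],[0.2075,-0.093,0.021,-0.465,0.157,-0.39,0.5]]'
python3 - <<'E'
from h import *
from scipy.optimize import least_squares
s=r.sense(); p=s["eef_pos"]
D=[(625,213.2,.3536,1.634,np.pi/2),(627.2,340.7,.262,1.480,np.pi/2),(431.6,333.3,-.065,1.861,np.pi/2)]
def m(v,q2,q3,g): a,b,L1,L2,c=v; return np.array([a+L1*np.sin(q2)+L2*np.sin(q2+q3+c),b+L1*np.cos(q2)+L2*np.cos(q2+q3+c)])
for c in (0,1):
  o=least_squares(lambda v:np.concatenate([m([*v[:4],v[4]*c],q2,q3,g)-(R_,z) for R_,z,q2,q3,g in D]),[0,200,450,450,0]); print(o.x.round(2),o.fun.round(1))
to([330,0,300],0.8)
E
```

```text
clock: 1.5
eef_pos: [299.9, -133.8, 312.6]
tcp_rot: [2.653, -0.059, 1.327]
contact_force: [1.4, 1.4, 1.1]
opening: 0.501
grasp_force: 0.0
[ -12.72 -108.62  554.2   494.87    0.  ] [ 6.7 -2.3 -8.7  1.7  2.1  0.6]
[ 4.3000e-01 -5.8620e+01  5.7545e+02  5.0273e+02  1.5000e-01] [-0.  -0.  -0.  -0.1  0.   0.1]
shift [ 0.1362 -0.0124  0.0168] rot [-0.274  0.096 -0.232] q [-0.712 -0.565  2.311  0.313  0.997 -0.571] pos [ 299.9 -133.8  312.6] [ 2.653 -0.059  1.327] t 1.5 F [1.4 1.4 1.1]
```

```bash
cat > k.py <<'E'
from h import *
from scipy.optimize import least_squares
LO=np.array([-2.63,-.92,.06,-1.3,0,-3.02]);HI=np.array([2.63,2.1,2.66,4.44,2.69,3.02])
V=[0.4,326,575.5,497,75,380]
def fk(q,v=V,pts=False):
    a,S,L1,L2,o,L6=v; E=lambda ax,t:R.from_euler(ax,t)
    A=E("z",q[0]); p=A.apply([a,0,S]); A=A*E("y",q[1]); p=p+A.apply([0,0,L1]); e=p; A=A*E("y",q[2])
    p=p+A.apply([o,0,L2]); w=p; A=A*E("z",q[3])*E("y",q[4]); p=p+A.apply([0,0,L6]); A=A*E("z",q[5])*E("z",-np.pi/2)
    return (p,A,e,w) if pts else (p,A)
D=[([-1.2604,.3536,1.634,0,1.1552,-.0024],[192.2,-594.25,213.2],[-3.1403,0,.3128]),([-1.26,.262,1.48,0,1.391,-.002],[193,-596.8,340.7],[3.133,0,.313]),
([-.967,-.065,1.861,0,1.346,-.313],[246.5,-354.3,333.3],[-3.141,0,.917]),([-.712,-.565,2.311,.313,.997,-.571],[299.9,-133.8,312.6],[2.653,-.059,1.327])]
V=least_squares(lambda v:np.concatenate([fk(q,v)[0]-p for q,p,_ in D]),V).x
def tool(el,yaw,roll=0):
    z=np.array([np.cos(el),0,-np.sin(el)]); y=np.array([np.sin(el),0,np.cos(el)])
    return R.from_euler("z",yaw)*R.from_matrix(np.c_[np.cross(y,z),y,z])
def ik(p,T,q0):
    f=lambda q:np.concatenate([(fk(q)[0]-p)/100,(fk(q)[1].inv()*T).as_rotvec()])
    o=least_squares(f,np.clip(q0,LO+.01,HI-.01),bounds=(LO,HI)); return o.x,np.abs(o.fun).max()
E
python3 - <<'E'
from k import *
print(V.round(1))
for q,p,e in D: print((fk(q)[0]-p).round(1),((fk(q)[1].inv()*R.from_euler("xyz",e)).as_rotvec()).round(3))
F=np.array([589.6,-7*0,92.])
np.random.seed(0)
for yaw in (.5,.6,.7,.8,.9):
  G=np.array([-160,-62,0.]) # grip from far-edge mid, board axes
  sol=[]
  for flip in (1,-1):
   for t in range(40):
    q,e=ik(F+G,tool(0,yaw)*R.from_euler("z",0 if flip>0 else np.pi),LO+(HI-LO)*np.random.rand(6))
    if e<1e-3 and not any(np.abs(q-s[1]).max()<.05 for s in sol): sol.append((flip,q))
  for flip,q in sol:
    out=[]; q1=q
    for th in np.linspace(0,1.65,12):
      B=R.from_euler("y",th); f0=F+[20*min(1,th),0,30]
      q1,e=ik(f0+B.apply(G),B*tool(0,yaw)*R.from_euler("z",0 if flip>0 else np.pi),q1); out.append(e)
    p,A,el,w=fk(q,pts=True)
    print(yaw,flip,q.round(2),"elbow",el.round(),"wrist",w.round(),"maxerr",max(out).round(3),q1.round(2))
E
```

```text
[1.000e-01 2.967e+02 5.703e+02 4.938e+02 5.930e+01 3.644e+02]
[-1.8  0.7  2.9] [0.    0.    3.142]
[-0.4 -2.7  2.6] [-0.    -0.     3.141]
[-2.  -0.1  2.9] [0.    0.    3.141]
[ 5.6 -0.1  4. ] [1.000e-03 0.000e+00 3.141e+00]
0.5 1 [-1.2   1.25  2.34  1.46  1.52 -0.45] elbow [ 200. -509.  506.] wrist [  96. -244.   92.] maxerr 0.0 [-0.36  0.44  1.46  0.44  1.51  2.71]
0.5 -1 [-1.2   1.25  2.34  1.46  1.52  2.69] elbow [ 200. -509.  506.] wrist [  96. -244.   92.] maxerr 0.97 [-0.09  0.02  2.27  3.44  0.    3.01]
0.6 1 [-1.17  1.2   2.28  1.38  1.5  -0.33] elbow [ 207. -495.  536.] wrist [ 116. -277.   92.] maxerr 0.0 [-0.4   0.48  1.45  0.52  1.55  2.66]
0.6 -1 [-1.17  1.2   2.28  1.38  1.5   2.81] elbow [ 207. -495.  536.] wrist [ 116. -277.   92.] maxerr 0.986 [-0.09  0.02  2.27  3.49  0.    3.01]
0.7 1 [-1.15  1.16  2.22  1.3   1.51 -0.23] elbow [ 218. -480.  557.] wrist [ 139. -307.   92.] maxerr 0.0 [-0.44  0.51  1.44  0.59  1.59  2.61]
0.7 -1 [-1.15  1.16  2.22  1.3   1.51  2.91] elbow [ 218. -480.  557.] wrist [ 139. -307.   92.] maxerr 1.006 [-0.08  0.02  2.27  3.55  0.    3.01]
0.8 1 [-1.11  1.13  2.16  1.23  1.52 -0.14] elbow [ 230. -467.  573.] wrist [ 165. -335.   92.] maxerr 0.0 [-0.48  0.55  1.44  0.66  1.63  2.57]
0.8 -1 [-1.11  1.13  2.16  1.23  1.52  3.  ] elbow [ 230. -467.  573.] wrist [ 165. -335.   92.] maxerr 1.028 [-0.08  0.02  2.27  3.61  0.    3.01]
0.9 1 [-1.08  1.11  2.1   1.16  1.55 -0.06] elbow [ 244. -454.  583.] wrist [ 193. -360.   92.] maxerr 0.0 [-0.51  0.59  1.43  0.72  1.68  2.53]
```

```bash
sed -i 's/E("z",-np.pi\/2)/E("z",np.pi\/2)/' k.py
cat >> k.py <<'E'
def rel(p,T,s=None):
    s=s or r.sense(); R0=R.from_euler("xyz",s["tcp_rot"])
    return np.r_[R0.inv().apply(p-s["eef_pos"])/1000,(R0.inv()*T).as_rotvec()].round(4)
E
python3 - <<'E'
from k import *
s=r.sense(); q0=s["qpos"]; Z=R.from_euler("z",np.pi)
T=tool(0,.75)*Z; P=np.array([380,-107,92.])
q,e=ik(P,T,[-1.15,1.16,2.22,1.3,1.51,-.23]); print(q.round(2),e,(fk(q0)[0]-s["eef_pos"]).round(1))
for t in np.linspace(0,1,9):
    p,A,el,w=fk(q0+(q-q0)*t,pts=True); p0=fk(q0)[0]-s["eef_pos"]
    print(t,p.round(),"z",A.as_matrix()[:,2].round(2),"w",w.round(),rel(p,A))
E
```

```text
[-1.3   1.12  2.15  1.1   1.51 -0.12] 1.1368683772161603e-15 [5.5 0.1 4. ]
0.0 [ 305. -134.  317.] z [ 0.47 -0.06 -0.88] w [ 127. -110.  652.] [ 0.0016  0.0065 -0.001   0.     -0.      0.    ]
0.125 [ 307. -120.  268.] z [ 0.37  0.13 -0.92] w [ 168. -168.  618.] [ 0.0125 -0.018   0.0423  0.1701  0.1394  0.2319]
0.25 [ 310. -104.  229.] z [ 0.3   0.33 -0.9 ] w [ 196. -228.  569.] [ 0.0266 -0.0378  0.077   0.3298  0.2773  0.4771]
0.375 [316. -89. 199.] z [ 0.28  0.51 -0.81] w [ 210. -283.  507.] [ 0.0411 -0.0505  0.1052  0.4789  0.4157  0.7321]
0.5 [326. -78. 176.] z [ 0.31  0.67 -0.68] w [ 210. -331.  434.] [ 0.0527 -0.0553  0.1293  0.6175  0.5568  0.9938]
0.625 [340. -74. 157.] z [ 0.38  0.77 -0.51] w [ 196. -367.  352.] [ 0.0587 -0.0536  0.1518  0.7454  0.7026  1.2594]
0.75 [355. -78. 139.] z [ 0.48  0.81 -0.33] w [ 172. -386.  266.] [ 0.0572 -0.0482  0.1751  0.8628  0.8551  1.5261]
0.875 [369. -90. 118.] z [ 0.61  0.78 -0.16] w [ 139. -386.  178.] [ 0.0479 -0.0429  0.2009  0.9695  1.0164  1.7912]
1.0 [ 380. -107.   92.] z [0.73 0.68 0.  ] w [ 102. -366.   92.] [ 0.0322 -0.0417  0.2303  1.0655  1.1887  2.0519]
```

```bash
cat > nxt.py <<'E'
from k import *; import sys
Z=R.from_euler("z",np.pi); s=r.sense(); q0=s["qpos"]
q,e=ik(np.array([380,-107,92.]),tool(0,.75)*Z,[-1.3,1.12,2.15,1.1,1.51,-.12])
p0=fk(q0)[0]-s["eef_pos"]
for t in [float(a) for a in sys.argv[1:]]:
    p,A=fk(q0+(q-q0)*t); print(t,rel(p-p0*(1-t),A))
E
python3 -m crank '[[0.005,-0.008,0.015,0.066,0.055,0.095,0.5],[0.01,-0.015,0.031,0.132,0.11,0.19,0.5],[0.016,-0.022,0.046,0.198,0.165,0.285,0.5],[0.021,-0.03,0.062,0.264,0.22,0.38,0.5],[0.0266,-0.0378,0.077,0.33,0.277,0.477,0.5]]'
python3 nxt.py .167 .333 .5 1
```

```text
clock: 2.0
eef_pos: [310.1, -105.0, 228.4]
tcp_rot: [3.103, -0.456, 0.924]
contact_force: [0.2, -0.4, 0.4]
opening: 0.503
grasp_force: 0.0
0.167 [ 0.0014 -0.0054  0.0331  0.152   0.1414  0.2504]
0.333 [ 0.0049 -0.0048  0.0597  0.2927  0.2894  0.5036]
0.5 [0.0069 0.0028 0.0817 0.4253 0.4465 0.7594]
1.0 [-0.0238  0.0515  0.1424  0.7806  0.973   1.5054]
```

```bash
python3 -m crank '[[0.0007,-0.0027,0.0165,0.065,0.065,0.11,0.5],[0.0014,-0.0054,0.033,0.13,0.13,0.22,0.5],[0.003,-0.005,0.046,0.195,0.19,0.335,0.5],[0.0045,-0.005,0.057,0.26,0.255,0.445,0.5],[0.0055,-0.002,0.067,0.325,0.325,0.56,0.5]]'
python3 nxt.py .167 .333 .5 1
```

```text
clock: 2.5
eef_pos: [331.4, -78.2, 170.6]
tcp_rot: [-2.46, -0.594, 0.19]
contact_force: [0.3, 0.3, -0.0]
opening: 0.499
grasp_force: 0.0
0.167 [0.0017 0.0087 0.0107 0.0856 0.0991 0.1592]
0.333 [0.0033 0.0198 0.0194 0.1689 0.2021 0.3156]
0.5 [0.0038 0.0333 0.0267 0.2513 0.3101 0.4708]
1.0 [-0.009   0.085   0.0454  0.4949  0.656   0.9177]
```

```bash
python3 -m crank '[[0,0,0,0,0,0,0.5]]';python3 nxt.py .2 .4 .5 1
```

```text
clock: 2.6
eef_pos: [330.7, -78.1, 168.8]
tcp_rot: [-2.457, -0.592, 0.188]
contact_force: [-1.4, 0.1, 0.0]
opening: 0.498
grasp_force: 0.0
0.2 [0.0024 0.0105 0.0124 0.102  0.1196 0.1897]
0.4 [0.0044 0.0245 0.0222 0.2016 0.2456 0.3767]
0.5 [0.0047 0.0329 0.0263 0.2508 0.3108 0.469 ]
1.0 [-0.0071  0.0846  0.0442  0.494   0.657   0.9138]
```

```bash
python3 -m crank '[[0.001,0.006,0.005,0.05,0.06,0.094,0.5],[0.002,0.013,0.01,0.1,0.12,0.188,0.5],[0.003,0.02,0.016,0.15,0.185,0.282,0.5],[0.004,0.026,0.021,0.2,0.245,0.376,0.5],[0.0047,0.033,0.026,0.25,0.31,0.469,0.5]]'
python3 nxt.py .25 .5 .75 1
```

```text
clock: 3.1
eef_pos: [359.6, -82.7, 140.1]
tcp_rot: [-1.921, -0.39, -0.399]
contact_force: [0.3, 0.0, -0.2]
opening: 0.499
grasp_force: 0.0
0.25 [0.0047 0.0124 0.0014 0.0634 0.0825 0.1165]
0.5 [0.0078 0.0262 0.0025 0.1277 0.1675 0.2306]
0.75 [0.0089 0.0411 0.0037 0.1928 0.2547 0.3424]
1.0 [0.0078 0.0569 0.0054 0.2591 0.3438 0.4518]
```

```bash
python3 -m crank '[[0.0035,0.0095,0.001,0.05,0.066,0.092,0.5],[0.006,0.02,0.002,0.1,0.132,0.184,0.5],[0.008,0.032,0.003,0.155,0.2,0.275,0.5],[0.0085,0.044,0.004,0.207,0.27,0.365,0.5],[0.0078,0.057,0.0054,0.259,0.344,0.452,0.5]]'
python3 - <<'E'
from k import *
Z=R.from_euler("z",np.pi)
from rig import cams
for p in ([380,-107,92],[431,-59,92]): print(rel(np.array(p,float),tool(0,.75)*Z))
f=cams.grab_frame("scene"); cv2.imwrite("pics/s2.png",cv2.resize(f["image"][200:340,220:420,::-1],None,fx=4,fy=4))
f=cams.grab_frame("top"); cv2.imwrite("pics/t2.png",cv2.resize(f["image"][160:340,190:430,::-1],None,fx=3,fy=3))
E
```

```text
clock: 3.6
eef_pos: [380.0, -107.3, 91.5]
tcp_rot: [-1.571, -0.0, -0.821]
contact_force: [0.2, -0.8, 0.4]
opening: 0.5
grasp_force: 0.0
[-0.0002 -0.0005  0.0002  0.0006 -0.0006  0.0003]
[-0.0006 -0.0006  0.0702  0.0006 -0.0006  0.0003]
```

View pics/t2.png

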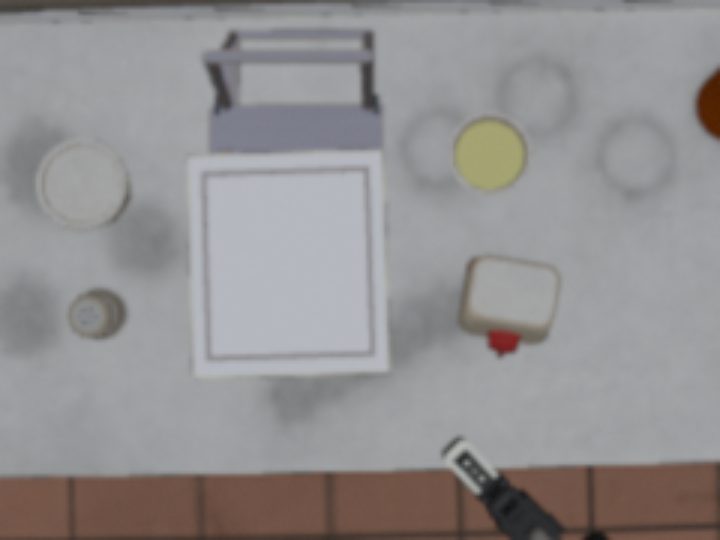

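```bash
python3 - <<'E'
from k import *; from rig import cams
f=cams.grab_frame("top")
for z in (92,125): print(atz(f,(341.7,306.7),z).round(1))
print(proj(f,[[394,-94,120],[380,-107,120],[422,-75,99],[0,0,0],[337,0,0]]).round(1))
f=cams.grab_frame("scene"); print(proj(f,[[394,-94,92],[422,-75,99]]).round(1))
E
```

```text
[ 368.5 -123.2   92. ]
[ 370.8 -121.8  125. ]
[[328.9 296.4]
 [334.9 302.6]
 [320.  283.8]
 [293.  454.1]
 [289.6 318.2]]
[[357.1 281.2]
 [345.3 275.1]]
```

View pics/s2.png

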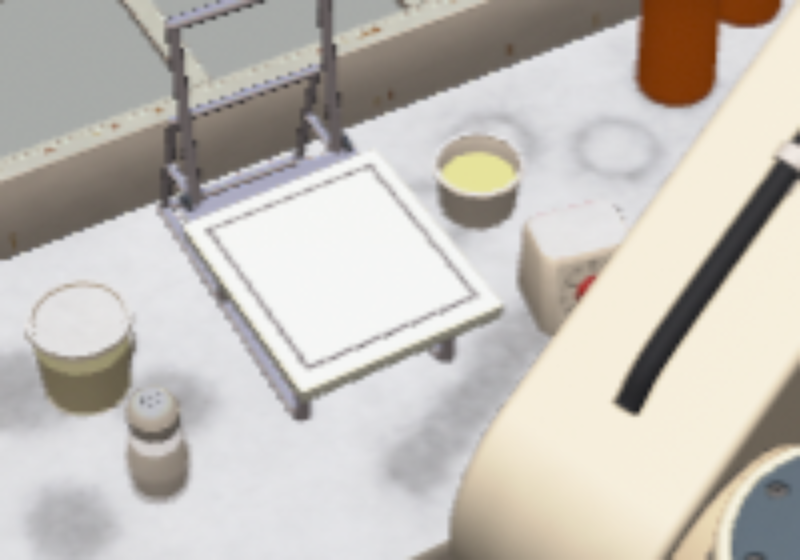

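```bash
python3 -m crank '[[0,0,0.02,0,0,0,0.5],[0,0,0.04,0,0,0,0.5],[0,0,0.055,0,0,0,0.5],[0,0,0.07,0,0,0,0.5],[0,0,0.07,0,0,0,0.5]]'
python3 - <<'E'
from rig import cams; from h import *
f=cams.grab_frame("top"); cv2.imwrite("pics/t3.png",cv2.resize(f["image"][200:330,260:420,::-1],None,fx=4,fy=4)); print(r.sense()["contact_force"].round(1),proj(f,[[445,-46,125],[431,-59,125]]))
E
```

```text
clock: 4.3
eef_pos: [431.6, -57.6, 93.2]
tcp_rot: [-1.572, -0.004, -0.816]
contact_force: [1.2, -0.2, 0.3]
opening: 0.501
grasp_force: 0.0
[ 0.  -0.7  0. ] [[306.83988989 274.08481248]
 [312.8316254  280.25553595]]
```

View pics/t3.png

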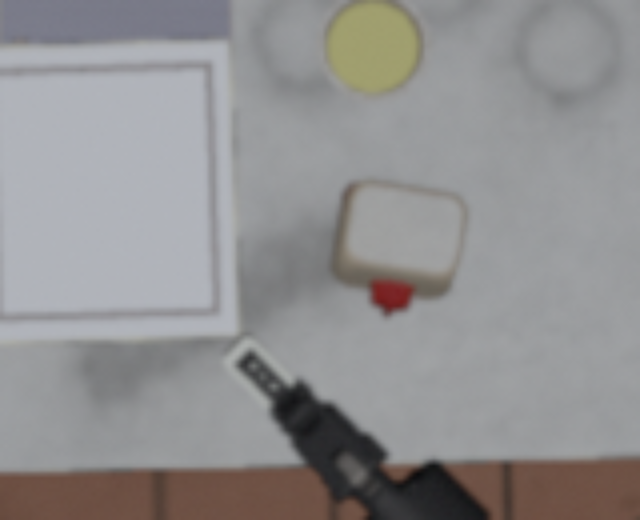

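```bash
python3 -m crank '[[0,0,0.015,0,0,0,0.5],[0,0,0.03,0,0,0,0.5],[0,0,0.03,0,0,0,0.5]]'
python3 - <<'E'
from rig import cams; from h import *
f=cams.grab_frame("top"); cv2.imwrite("pics/t4.png",cv2.resize(f["image"][240:320,280:360,::-1],None,fx=6,fy=6,interpolation=cv2.INTER_CUBIC)); print(r.sense()["contact_force"].round(1),proj(f,[[192,-594.7,195],[192,-594.7,260]]))
E
```

```text
clock: 4.65
eef_pos: [453.1, -38.0, 92.4]
tcp_rot: [-1.571, -0.001, -0.818]
contact_force: [0.2, 0.2, 0.5]
opening: 0.502
grasp_force: 0.0
[ 0.2  0.  -0.5] [[559.55843636 382.57268347]
 [571.38083738 388.16248832]]
```

View pics/t4.png

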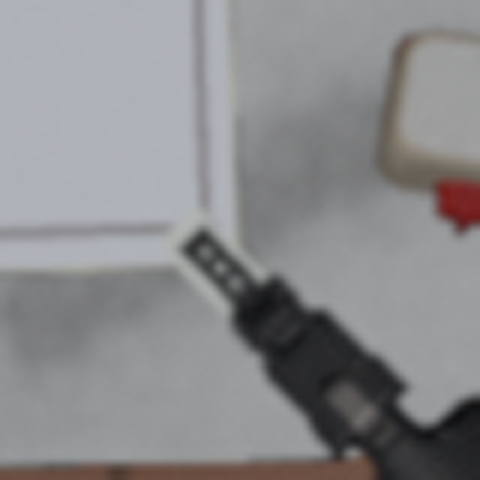

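```bash
python3 - <<'E'
from rig import cams; from h import *
f=cams.grab_frame("scene"); print(proj(f,[[192,-594.7,195],[192,-594.7,260],[192,-594.7,300]]))
a=cv2.imread("pics/scene0.png")[150:260,520:640]; cv2.imwrite("pics/s0c.png",cv2.resize(a,None,fx=5,fy=5,interpolation=cv2.INTER_CUBIC))
E
```

```text
[[568.72928875 233.85541801]
 [576.7160462  214.74212846]
 [581.90348818 202.36171945]]
```

View pics/s0c.png

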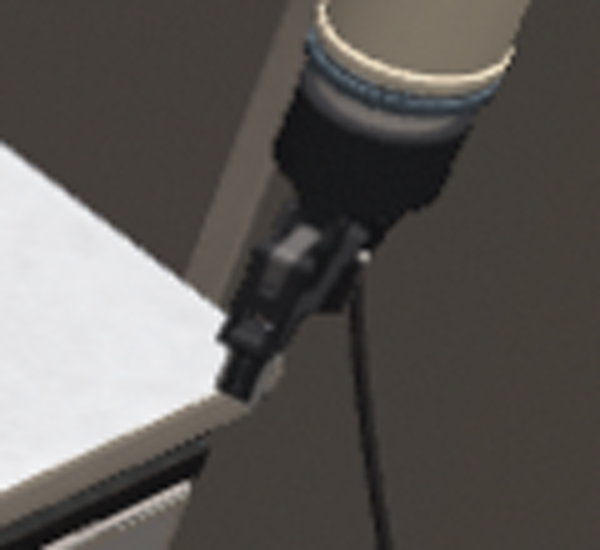

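```bash
python3 - <<'E'
import cv2
a=cv2.imread("pics/top0.png",0)
print("start: cols 536.. rows 370..")
for i in range(370,416,2): print(i,"".join(" .:-=+*#%@"[::-1][min(9,v//26)] for v in a[i,536:616]))
E
```

```text
start: cols 536.. rows 370..
370 %%%%%%%%%%%%%%%%%%%%%%%%%%%%%%%%%%%%%%%%%%%%%%%%%@@@%%%%%%%%%%%%%%%%%%%%%%%%%%%%
372 %%%%%%%%%%%%%%%%%%%%%%%%%%%%%%%%%%%%%%%%%%%%%%%@@@%%%%%%%%%%%%%%%%%%%%%%%%%%%%%%
374 %%%%%%%%%%%%%%%%%%%%%%%%%%%%%%%%%%%%%%%%%%%%@@@@%%%%%%%%%%%%%%%%%%%@@@@@@@%%%%%%
376 %%%%%%%%%%%%%%%%%%%%%%%%%%%%%%%%%%%%%%%%%@@@@%%%%@@@%%%%%%%%%%@%%%%@@@@@@@@@@%%%
378 %%%%%%%%%%%%%%%%%%%%%%%%%%%%%%%%%%%@@@@@@%%%%%%%%@@@@@@@%#%@@@@@@@%%%%@@@@@@@@@@
380 %%%%%%%%%%%%%%%%%%%%%%%%%%%%%%%%%%%%%%%%%%%%%%%%%%@@@@@@@@@@@@@%%%%%%%%%##%@@%%%
382 %%%##%%%%%%%%%%%%%%%%%%%%%%%%%%%%%%%%%%%%%%%%%%%%@@@@@@@@@@@@@@@@@@@%%%%##%@%%%#
384 %%%#%%%%%%%%%%%%%%%%%%%%%%%%%%%%%%%%%%%%%%%%%%@@@@@@@@@@@@@@@%%%%%%%######******
386 %%%%%%%%%%%%%%%%%%%%%%%%%%%%%%%%%%%%%%%%%%%%@@@@@@@@@@@@@%%%%%%%##***++++******+
388 %%%#%%%%%%%%%%%%%%%%%%%%%%%%%%%%%%%%%%%%%@@@@@@@@@@@@@@%%%%%####*+++**##########
390 %%%%#%%%%%%%%%%%%%%%%%%%%%%%%%%%%%@@@@@@@@@@@@@@@@@@@%%%%%####*++**#############
392 %%%#%%%%%%%%%%%%%%%%%%%%%%@@@@@@@@@%%%%%@@@@@@@@@@@%%%%%####+++*################
394 %%%%%%%%%%%%%%%%%%%@@@@@%%%%%%%%%%@@@@@@@@@@@@@
[... 183 characters left out ...]
####################
400 %%%#%%%%%@@@@@@@@@@@@@%%%%%%%%%@@@@@@@@@@@@@@@@@%%%%###*++######################
402 %%%#%%%%%@@@@@@@@@@@@@@%@@@%%%%%%###%@@@@@@@@@@@%%%#*#*++*######################
404 %%%#%%%%%%@%%%@@@@@@@@%%%%%%###*****#%@@@@@@@@@@%%%%##++*#######################
406 %%%#%%%%%%%%%%%@@%%@@%%%###*******##%@@@@@@@@@@%%%%##*++*#######################
408 %%%#%%%%%%%@@%%@@%%%%%##******##%%%%%%%@@@@@@@@@%%%###**########################
410 %%%#%%%%%%%%@@@@@@@@%%%#***#%%%%%%%%%%%%%%@@@@@@%%%#############################
412 %%%#%%%%%%%%%%%%%@@@@@@%%%%%%%%%%%%%%%%%%%%@@@@%%###############################
414 %%%%%%%%%%%%%%%%%%%%%@@%%%%%%%%%%%%%%%%%%%%%%%%#################################
```

```bash
python3 - <<'E'
import cv2,numpy as np
a=cv2.imread("pics/top0.png",0)[160:340,190:430].astype(int)
b=cv2.resize(cv2.imread("pics/t2.png",0),(240,180),interpolation=cv2.INTER_AREA).astype(int)
d=np.abs(a-b)
for i in range(130,180,1): print(i+160,"".join(" .:-=+*#%@"[min(9,v//8)] for v in d[i,130:200]))
E
```

```text
290                                                                       
291                                                                       
292                                                                       
293                                                                       
294                                                                       
295                                                                       
296                                                                       
297                                                                       
298                                                                       
299                                                                       
300                                                                       
301                                                                       
302                                                                       
303                                                                       
304                                               
[... 1949 characters left out ...]
**+**+=:.                
331                                 .=***#%#******+++***+=:               
332                                  -+**********++++*****=:              
333                                  .-*#*******+*+*******+=:             
334                                   .+**************++***+-:            
335                                   .-+++++++++++++==+=+++=-.           
336                                    .-=---------:.  :::::::.           
337                                      .::::::::: .:: .:::..        .:-=
338                                       .:-----=: ... :-==-.      :--=*#
339                                        :=+++++=:    .-=+=:     .=*++#@
```

```bash
python3 -m crank '[[0,0,0.01,0,0,0,0.5],[0,0,0.01,0,0,0,0.7],[0,0,0.01,0,0,0,0.78],[0,0,0.01,0,0,0,0.84],[0,0,0.01,0,0,0,0.9]]' 30
python3 -m crank '[[0,0,0,0,0,0,0.95],[0,0,0,0,0,0,1],[0,0,0,0,0,0,1]]' 100
python3 - <<'E'
from rig import cams; import cv2,numpy as np
a=cv2.imread("pics/top0.png",0).astype(int)
b=cv2.cvtColor(cams.grab_frame("top")["image"],cv2.COLOR_RGB2GRAY).astype(int); cv2.imwrite("pics/t5.png",b)
d=np.abs(a-b)
for i in range(264,304,1): print(i,"".join(" .:-=+*#%@"[min(9,v//8)] for v in d[i,290:350]))
E
```

```text
clock: 5.25
eef_pos: [460.0, -31.7, 91.8]
tcp_rot: [-1.569, 0.002, -0.821]
contact_force: [-1.2, -0.2, 2.7]
opening: 0.158
grasp_force: 30.4
clock: 5.55
eef_pos: [460.1, -31.7, 91.8]
tcp_rot: [-1.57, 0.002, -0.821]
contact_force: [-3.1, -2.0, 3.6]
opening: 0.152
grasp_force: 97.5
264                       ..                                    
265                       ..                .                   
266       .                                                     
267                                                             
268                                                             
269                        .     ..                             
270                     ....    ..                              
271                   ......    ...                             
272                    ...:.     ..     .                       
273                   .-=-:.     ..                             
274                  .=%@*-    .  .                             
275                ..=%@@@+ .    .                              
276     ..          -%@@@@@..          
[... 1198 characters left out ...]
5                            .:+@@@@@@@@@@@@@@@@@%=:.         
296                              :*@@@@@@@@@@@@@@@@@@#+:        
297                              .+@@@@@@@@@@@@@@@@@@@@+:       
298                              .=@@@@@@@@@@@@@@@@@@@@@+:      
299                        .      :*@@@@@@@@@@@@@@@@@@@@@+:.    
300                               .=%@@@@@@@@@@@@@@@@@@@@@+:    
301                        .       .=@@@@@@@@@@@@@@@@@@@@@@-.   
302                                 .=@@@@@@@@@@@%@@@@@@@@*:    
303                                  .=@@@@@@@@@##%@@@@@@%-     [ WARN:0@0.399] global loadsave.cpp:1063 imwrite_ Unsupported depth image for selected encoder is fallbacked to CV_8U.
```

```bash
cat > b.py <<'E'
from k import *
Z=R.from_euler("z",np.pi); R0=tool(0,.75)*Z; P0=np.array([460.1,-31.7,91.8]); F0=np.array([589.6,.5,92])
def rows(lst,O=np.zeros(3)):
    s=r.sense(); print("t",s["clock"],s["contact_force"].round(1),"q",s["qpos"].round(2))
    for th,x,y,z in lst:
        B=R.from_euler("y",th); print((th,x,y,z),rel(np.array([x,y,z])+B.apply(P0-F0),B*R0,s).tolist())
E
python3 -m crank '[[0,-0.006,0,0,0,0,1],[0,-0.012,0,0,0,0,1],[0,-0.018,0,0,0,0,1],[0,-0.024,0,0,0,0,1],[0,-0.03,0,0,0,0,1]]'
python3 - <<'E'
from b import *
rows([(0,589.6,.5,122),(.1,588,-1,122),(.2,586,-3,122),(.3,585,-5,122),(.4,585,-6,122),(.5,585,-6.5,122)])
E
```

```text
clock: 6.1
eef_pos: [460.2, -31.7, 121.9]
tcp_rot: [-1.571, 0.002, -0.821]
contact_force: [-0.1, -0.8, -4.6]
opening: 0.142
grasp_force: 97.5
t 6.1 [-0.1 -0.8 -4.6] q [-0.96  1.    2.3   1.44  1.55 -0.16]
(0, 589.6, 0.5, 122) [-0.0001, 0.0001, -0.0001, 0.0001, -0.0, -0.0018]
(0.1, 588, -1, 122) [0.0003, -0.0128, -0.0019, -0.0731, 0.0001, 0.0663]
(0.2, 586, -3, 122) [0.0017, -0.0256, -0.0033, -0.1462, 0.0001, 0.1345]
(0.3, 585, -5, 122) [0.0047, -0.0382, -0.0031, -0.2194, 0.0002, 0.2027]
(0.4, 585, -6, 122) [0.0084, -0.0503, -0.0005, -0.2926, 0.0002, 0.2708]
(0.5, 585, -6.5, 122) [0.0125, -0.062, 0.0032, -0.3657, 0.0003, 0.339]
```

```bash
python3 -m crank '[[0.0003,-0.0128,-0.0019,-0.073,0,0.067,1],[0.0017,-0.0256,-0.0033,-0.146,0,0.134,1],[0.0047,-0.0382,-0.0031,-0.219,0,0.203,1],[0.0084,-0.0503,-0.0005,-0.2926,0,0.271,1],[0.0125,-0.062,0.0032,-0.3657,0,0.339,1]]'
python3 - <<'E'
from b import *
rows([(a,585,-6.5,122) for a in (.5,.6,.7,.8,.9,1.)])
E
```

```text
clock: 6.6
eef_pos: [470.5, -38.3, 184.3]
tcp_rot: [-1.954, 0.336, -0.887]
contact_force: [0.4, 0.4, -4.7]
opening: 0.15
grasp_force: 98.3
t 6.6 [ 0.4  0.4 -4.7] q [-0.87  0.48  2.32  1.34  1.27  0.71]
(0.5, 585, -6.5, 122) [0.0009, -0.0001, 0.0004, 0.0028, -0.0004, -0.0035]
(0.6, 585, -6.5, 122) [0.0013, -0.013, 0.0008, -0.0704, -0.0003, 0.0646]
(0.7, 585, -6.5, 122) [0.0025, -0.0258, 0.0022, -0.1436, -0.0003, 0.1328]
(0.8, 585, -6.5, 122) [0.0047, -0.0384, 0.0045, -0.2167, -0.0003, 0.201]
(0.9, 585, -6.5, 122) [0.0076, -0.0506, 0.0077, -0.2899, -0.0002, 0.2691]
(1.0, 585, -6.5, 122) [0.0114, -0.0623, 0.0117, -0.3631, -0.0002, 0.3373]
```

```bash
python3 -m crank '[[0.0013,-0.013,0.0008,-0.07,0,0.065,1],[0.0025,-0.0258,0.0022,-0.1436,0,0.133,1],[0.0047,-0.0384,0.0045,-0.217,0,0.201,1],[0.0076,-0.0506,0.0077,-0.29,0,0.269,1],[0.0114,-0.0623,0.0117,-0.363,0,0.337,1]]'
python3 - <<'E'
from b import *
rows([(a,585,-6.5,122) for a in (1.,1.1,1.2,1.3,1.4,1.5,1.57)])
E
```

```text
clock: 7.1
eef_pos: [514.1, -38.3, 231.1]
tcp_rot: [-2.422, 0.61, -1.103]
contact_force: [0.5, -0.4, -4.7]
opening: 0.15
grasp_force: 98.2
t 7.1 [ 0.5 -0.4 -4.7] q [-0.65  0.28  2.07  0.99  1.2   1.68]
(1.0, 585, -6.5, 122) [0.0007, -0.0005, 0.0001, 0.0013, -0.0, 0.0014]
(1.1, 585, -6.5, 122) [0.0011, -0.0134, 0.0006, -0.0719, -0.0001, 0.0696]
(1.2, 585, -6.5, 122) [0.0025, -0.0262, 0.002, -0.145, -0.0002, 0.1378]
(1.3, 585, -6.5, 122) [0.0046, -0.0388, 0.0043, -0.2182, -0.0003, 0.2059]
(1.4, 585, -6.5, 122) [0.0077, -0.051, 0.0075, -0.2914, -0.0004, 0.2741]
(1.5, 585, -6.5, 122) [0.0115, -0.0626, 0.0116, -0.3646, -0.0005, 0.3422]
(1.57, 585, -6.5, 122) [0.0147, -0.0704, 0.0149, -0.4158, -0.0006, 0.3899]
```

```bash
python3 -m crank '[[0.0011,-0.0134,0.0006,-0.072,0,0.07,1],[0.0025,-0.0262,0.002,-0.145,0,0.138,1],[0.0046,-0.0388,0.0043,-0.218,0,0.206,1],[0.0077,-0.051,0.0075,-0.2914,0,0.274,1],[0.0115,-0.0626,0.0116,-0.3646,0,0.342,1]]'
python3 - <<'E'
from b import *
from rig import cams
f=cams.grab_frame("scene"); t=cams.grab_frame("top")
cv2.imwrite("pics/s6.png",f["image"][:,:,::-1]); cv2.imwrite("pics/t6.png",t["image"][:,:,::-1])
a=cv2.resize(f["image"][170:300,240:380],None,fx=4,fy=4,interpolation=cv2.INTER_CUBIC)
cv2.imwrite("pics/s6c.png",a[:,:,::-1])
rows([(1.5,585,-6.5,122)])
B=R.from_euler("y",1.5)
C=[np.array([585,-6.5,122])+B.apply(v) for v in [(0,75,7),(0,-75,7),(0,75,-7),(0,-75,-7),(-170,75,7),(-170,-75,7),(-170,75,-7),(-170,-75,-7)]]
print(((proj(f,C)-[240,170])*4).round()); print(proj(t,C).round(1))
E
```

```text
clock: 7.6
eef_pos: [575.6, -39.2, 251.1]
tcp_rot: [-3.046, 0.747, -1.505]
contact_force: [0.6, 0.2, -4.1]
opening: 0.15
grasp_force: 98.1
t 7.7 [ 0.7  0.2 -4.9] q [-0.47  0.42  1.68  0.69  1.43  2.4 ]
(1.5, 585, -6.5, 122) [-0.0008, 0.0022, -0.0001, -0.0009, -0.0004, 0.0026]
[[106. 310.]
 [302. 235.]
 [115. 324.]
 [312. 248.]
 [ 97. 126.]
 [311.  51.]
 [107. 140.]
 [322.  64.]]
[[254.3 209.5]
 [321.3 207.9]
 [254.5 215.7]
 [321.4 214.2]
 [245.9 207.7]
 [322.3 205.9]
 [246.  214.8]
 [322.5 213. ]]
```

View pics/s6c.png

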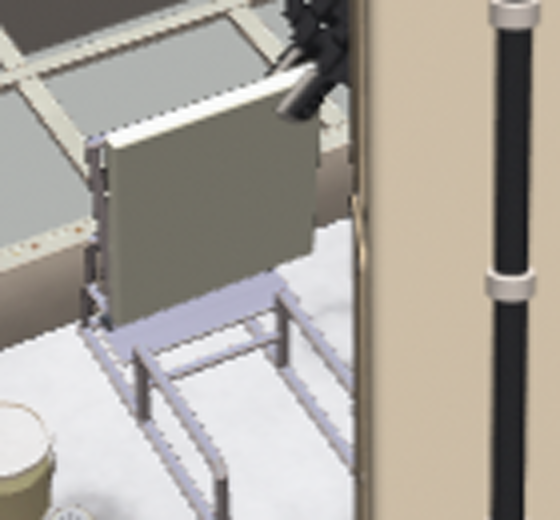

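```bash
python3 - <<'E'
from b import *
rows([(1.54,592,-6.5,115),(1.57,598,-6.5,108),(1.6,604,-6.5,100),(1.6,604,-6.5,90),(1.6,604,-6.5,80)])
E
```

```text
t 7.7 [ 0.7  0.2 -4.9] q [-0.47  0.42  1.68  0.69  1.43  2.4 ]
(1.54, 592, -6.5, 115) [0.0044, -0.0094, 0.0054, -0.0302, -0.0005, 0.0299]
(1.57, 598, -6.5, 108) [0.0096, -0.0188, 0.011, -0.0521, -0.0005, 0.0503]
(1.6, 604, -6.5, 100) [0.0156, -0.0281, 0.0174, -0.0741, -0.0005, 0.0708]
(1.6, 604, -6.5, 90) [0.0224, -0.0273, 0.0247, -0.0741, -0.0005, 0.0708]
(1.6, 604, -6.5, 80) [0.0292, -0.0266, 0.032, -0.0741, -0.0005, 0.0708]
```

```bash
python3 -m crank '[[0.0044,-0.0094,0.0054,-0.0302,0,0.03,1],[0.0096,-0.0188,0.011,-0.052,0,0.05,1],[0.0156,-0.0281,0.0174,-0.074,0,0.071,1],[0.0224,-0.0273,0.0247,-0.074,0,0.071,1],[0.0292,-0.0266,0.032,-0.074,0,0.071,1]]'
python3 - <<'E'
from b import *
from rig import cams
f=cams.grab_frame("scene")["image"]; cv2.imwrite("pics/s7.png",f[:,:,::-1])
rows([(1.6,604,-6.5,80),(1.6,604,-6.5,77),(1.6,604,-6.5,75),(1.6,604,-6.5,73),(1.6,604,-6.5,71)])
E
```

```text
clock: 8.2
eef_pos: [605.1, -38.9, 208.6]
tcp_rot: [3.105, 0.751, -1.597]
contact_force: [1.4, -2.5, 1.7]
opening: 0.148
grasp_force: 99.2
t 8.25 [ 3.9  1.2 -7.4] q [-0.44  0.53  1.6   0.66  1.44  2.48]
(1.6, 604, -6.5, 80) [-0.0015, -0.0024, -0.0017, -0.0028, 0.0021, -0.001]
(1.6, 604, -6.5, 77) [0.0005, -0.0025, 0.0005, -0.0028, 0.0021, -0.001]
(1.6, 604, -6.5, 75) [0.0019, -0.0026, 0.002, -0.0028, 0.0021, -0.001]
(1.6, 604, -6.5, 73) [0.0033, -0.0026, 0.0034, -0.0028, 0.0021, -0.001]
(1.6, 604, -6.5, 71) [0.0046, -0.0027, 0.0049, -0.0028, 0.0021, -0.001]
```

```bash
python3 -m crank '[[0,0,0,0,0,0,1],[0.0007,0,0.0007,0,0,0,1],[0.0014,0,0.0014,0,0,0,1],[0.002,0,0.002,0,0,0,1],[0.0027,0,0.0029,0,0,0,1]]'
python3 -m crank '[[0.0007,0,0.0007,0,0,0,1],[0.0014,0,0.0014,0,0,0,1],[0.0014,0,0.0014,0,0,0,1]]'
```

```text
clock: 8.75
eef_pos: [606.6, -39.2, 205.9]
tcp_rot: [3.106, 0.75, -1.597]
contact_force: [1.3, -0.1, -3.5]
opening: 0.148
grasp_force: 98.7
clock: 9.05
eef_pos: [606.5, -39.2, 203.4]
tcp_rot: [3.105, 0.75, -1.598]
contact_force: [2.4, -0.1, -4.3]
opening: 0.151
grasp_force: 98.6
```

```bash
python3 -m crank '[[0.0007,0,0.0007,0,0,0,1],[0.0014,0,0.0014,0,0,0,1],[0.0014,0,0.0014,0,0,0,1]]'
python3 -m crank '[[0.0007,0,0.0007,0,0,0,1],[0.0014,0,0.0014,0,0,0,1],[0.0014,0,0.0014,0,0,0,1]]'
```

```text
clock: 9.35
eef_pos: [606.6, -39.1, 202.3]
tcp_rot: [3.106, 0.751, -1.597]
contact_force: [1.7, 0.2, 1.8]
opening: 0.147
grasp_force: 99.5
clock: 9.65
eef_pos: [607.0, -39.0, 202.2]
tcp_rot: [3.108, 0.752, -1.596]
contact_force: [-0.6, -0.7, 14.6]
opening: 0.148
grasp_force: 100.8
```

```bash
python3 - <<'E'
from b import *
s=r.sense(); B=R.from_euler("y",1.6); F=s["eef_pos"]-(R.from_euler("xyz",s["tcp_rot"])*R0.inv()).apply(P0-F0)
print("far",F.round(1),"theta",(R.from_euler("xyz",s["tcp_rot"])*R0.inv()).as_rotvec().round(3))
rows([(1.615,F[0],F[1],F[2]+1),(1.63,F[0],F[1],F[2]+1.5),(1.65,F[0],F[1],F[2]+1.5)])
E
```

```text
far [604.1  -6.5  72.8] theta [0.004 1.595 0.   ]
t 9.65 [-0.6 -0.7 14.6] q [-0.44  0.54  1.6   0.67  1.43  2.47]
(1.615, np.float64(604.1062744031002), np.float64(-6.481987061960538), np.float64(73.7866826772972)) [-0.001, -0.0026, -0.0005, -0.0159, 0.0026, 0.0121]
(1.63, np.float64(604.1062744031002), np.float64(-6.481987061960538), np.float64(74.2866826772972)) [-0.0013, -0.0045, -0.0009, -0.0269, 0.0026, 0.0223]
(1.65, np.float64(604.1062744031002), np.float64(-6.481987061960538), np.float64(74.2866826772972)) [-0.0012, -0.0071, -0.0008, -0.0415, 0.0027, 0.036]
```

```bash
python3 -m crank '[[-0.001,-0.0026,-0.0005,-0.016,0,0.012,1],[-0.0013,-0.0045,-0.0009,-0.027,0,0.022,1],[-0.0013,-0.0045,-0.0009,-0.027,0,0.022,1]]'
python3 -m crank '[[0,0,0,0,0,0,0.84],[0,0,0,0,0,0,0.82],[0,0,0,0,0,0,0.8],[0,0,0,0,0,0,0.78],[0,0,0,0,0,0,0.76]]' 20
python3 - <<'E'
from rig import cams; import cv2
f=cams.grab_frame("scene")["image"]; cv2.imwrite("pics/s8.png",cv2.resize(f[170:300,240:380,::-1],None,fx=4,fy=4,interpolation=cv2.INTER_CUBIC))
E
```

```text
clock: 9.95
eef_pos: [611.6, -38.9, 202.2]
tcp_rot: [3.059, 0.75, -1.627]
contact_force: [1.2, -1.0, 9.6]
opening: 0.152
grasp_force: 100.0
clock: 10.45
eef_pos: [610.5, -38.9, 200.7]
tcp_rot: [3.057, 0.749, -1.629]
contact_force: [-0.2, 0.4, -0.5]
opening: 0.24
grasp_force: 0.0
```

View pics/s8.png

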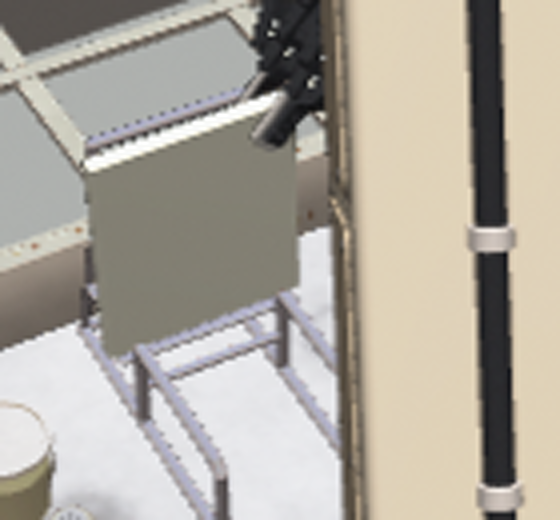

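```bash
python3 - <<'E'
from b import *; from rig import cams
f=cams.grab_frame("scene")
for uv in [(267.5,258.75),(314.5,242)]: print("bottom",atz(f,uv,70).round(1))
for uv in [(85/4+240,168/4+170)]: print("topfront-left",atz(f,uv,239).round(1), "backtop",atz(f,(85/4+240,143/4+170),222).round(1))
R0=R.from_euler("xyz",r.sense()["tcp_rot"]).as_matrix(); print(R0.round(3))
E
```

```text
bottom [600.2  64.8  70. ]
bottom [594.3 -79.2  70. ]
topfront-left [604.8  68.9 239. ] backtop [645.   51.1 222. ]
[[-0.042 -0.998 -0.045]
 [-0.731 -0.     0.682]
 [-0.681  0.062 -0.73 ]]
```

```bash
python3 -m crank '[[0,-0.0015,0,0,0,0,0.76],[0,-0.003,0,0,0,0,0.76],[0,-0.003,-0.008,0,0,0,0.76],[0,-0.003,-0.016,0,0,0,0.76],[0,-0.003,-0.024,0,0,0,0.76]]'
python3 -m crank '[[0,0,-0.01,0,0,0,0.76],[0,0,-0.025,0,0,0,0.76],[0,0,-0.05,0,0,0,0.76],[0,0,-0.08,0,0,0,0.76],[0,0,-0.11,0,0,0,0.9]]'
python3 - <<'E'
from rig import cams; import cv2
from h import *
f=cams.grab_frame("scene")
g=cv2.cvtColor(f["image"],cv2.COLOR_RGB2GRAY); cv2.imwrite("pics/s9.png",g)
for i in range(184,266,2): print(i,"".join(" .:-=+*#%@"[min(9,v//26)] for v in g[i,252:330]))
print(r.sense()["qpos"].round(2))
E
```

```text
clock: 11.05
eef_pos: [615.1, -56.1, 219.2]
tcp_rot: [3.058, 0.749, -1.628]
contact_force: [0.3, -0.5, -0.8]
opening: 0.239
grasp_force: 0.0
clock: 11.55
eef_pos: [619.7, -131.8, 300.3]
tcp_rot: [3.058, 0.749, -1.628]
contact_force: [0.4, -1.1, 0.5]
opening: 0.103
grasp_force: 0.0
184 ########*=----=+*************************************=-#%####*****************
186 ###=----=+********************************************+==#####%***************
188 --=+****************************************************+=+#######************
190 **********************************************************+-*######***********
192 #*********************************************+**=**********=-*######*********
194 %#*********************************************+=-*******+%@@#==######********
196 %###******************************=******+=-:+*=-=*+%@@@@@@@@@*+=+#####%#*****
198 #####***********************=******+=--:+****#*@@@@@@@@@%*====-+*+-*######****
200 #######***************=******+==-:+*****+%@@@@@@@@%#+=========-+***==####*##%#
202 =#######********=******++=-:+*****+#@@@@@@@@@%+===============-****
[... 1922 characters left out ...]
50 -----==#=:+**+=========================++****#*==***#%%%#=--**+**##%%%%%%%%%%*
252 ==%%%%%*+*#=#+====================++*****+*+%%%%%*+**#%%#=--*%%+***#%%%%%%%%%%
254 %%%%%%%%#***#*+==============++*****+++%%%%%%%%%%%%******=--*%%%*+**#%%%%%%%%%
256 %%%@@@@@%****+=======+*#*+***#*=+%%%%%%%%%%%%###****===**=--*%%%##+***#%%%%%%%
258 %%%%%%%%%%%***+====+*=+**#++%%%%%%%%%%%%%##***+=++%%%%***=--*%%%%%#*+**#%%%%%%
260 %%%%%%%%%%%%#***##**+--=***#%%%%%%%%##***+=+%%%%%%%%%%%#+=--*%%%%%%%%+***#####
262 @%@%%%%%%%%%%#***#%%%*---+**#%%#****+=+%%%%%%%%%%%%%%%%%%***##%%%%%%%%*+**#*#%
264 %%%%%@%%%%%@%@%***#%%#=--=+**#+=++%%%%%%%%%%%%%%%%%%%%%%%%#***#%%%%%%%%%****#%
[-0.54  0.54  1.36  0.6   1.7   2.56]
```

```bash
python3 - <<'E'
from b import *
s=r.sense(); q0=s["qpos"]
for sg in (1,-1):
  T=tool(.8,0)*R.from_euler("z",sg*np.pi/2)
  q,e=ik(np.array([530,-7,230.]),T,q0); print(sg,q.round(2),e)
  if e<1e-3:
    p0=fk(q0)[0]-s["eef_pos"]
    for t in np.linspace(0,1,6)[1:]:
      p,A,el,w=fk(q0+(q-q0)*t,pts=True); print(t,p.round(),A.as_matrix()[:,2].round(2),rel(p-p0*(1-t),A).tolist())
print(rel(np.array([530,-130,320.]),R.from_euler("xyz",s["tcp_rot"])))
E
```

```text
1 [-0.03 -0.07  2.41  0.45  0.04  1.11] 1.7053025658242404e-15
0.2 [630. -73. 267.] [ 0.09  0.54 -0.84] [-0.01, -0.0116, 0.0674, 0.1098, 0.1877, -0.3244]
0.4 [623. -39. 234.] [ 0.23  0.39 -0.89] [-0.0149, -0.0064, 0.1154, 0.1703, 0.4073, -0.6664]
0.6000000000000001 [603. -19. 216.] [ 0.38  0.23 -0.89] [-0.019, 0.0129, 0.1431, 0.1823, 0.6521, -1.0189]
0.8 [572. -10. 215.] [ 0.54  0.1  -0.83] [-0.0265, 0.0443, 0.152, 0.1475, 0.9194, -1.3719]
1.0 [530.  -7. 230.] [ 0.7  -0.   -0.72] [-0.0402, 0.087, 0.1448, 0.0683, 1.211, -1.7116]
-1 [-0.02 -0.07  2.42  1.68  0.01  3.02] 0.020193083748803423
[-0.011   0.0919 -0.0047  0.      0.      0.    ]
```

```bash
python3 -m crank '[[-0.002,0.025,-0.001,0,0,0,1],[-0.006,0.06,-0.003,0,0,0,1],[-0.01,0.1,-0.005,0,0,0,1],[-0.012,0.13,-0.005,0,0,0,1],[-0.013,0.14,-0.005,0,0,0,1]]'
cat > n2.py <<'E'
from b import *; import sys
s=r.sense(); q0=s["qpos"]; T=tool(1.0,0)*R.from_euler("z",np.pi/2)
q,e=ik(np.array([520,-7,200.]),T,q0); print(q0.round(2),q.round(2),e); p0=fk(q0)[0]-s["eef_pos"]
for t in map(float,sys.argv[1:]):
  p,A,el,w=fk(q0+(q-q0)*t,pts=True); print(t,p.round(),A.as_matrix()[:,2].round(2),rel(p-p0,A).tolist())
E
python3 n2.py .2 .4 .6 .8 1
```

```text
clock: 12.1
eef_pos: [478.8, -124.8, 321.0]
tcp_rot: [3.058, 0.748, -1.629]
contact_force: [1.1, 0.1, -0.3]
opening: 0.001
grasp_force: 0.0
[-0.64  0.33  1.64  0.55  1.7   2.44] [-0.02 -0.02  2.31  0.04  0.29  1.51] 5.742068176113432e-14
0.2 [482. -89. 263.] [-0.01  0.5  -0.87] [0.0277, -0.0098, 0.0634, 0.0121, 0.2302, -0.2573]
0.4 [487. -77. 216.] [ 0.06  0.31 -0.95] [0.0511, -0.0177, 0.1061, -0.0023, 0.4569, -0.5611]
0.6 [496. -66. 190.] [ 0.19  0.14 -0.97] [0.0606, -0.0286, 0.1321, -0.0338, 0.6736, -0.9042]
0.8 [510. -46. 185.] [ 0.35  0.03 -0.93] [0.0482, -0.042, 0.1488, -0.0709, 0.8774, -1.2787]
1.0 [520.  -7. 200.] [ 0.54  0.   -0.84] [0.0094, -0.0515, 0.1639, -0.0991, 1.0685, -1.6756]
```

```bash
python3 -m crank '[[0.012,-0.005,0.027,0.005,0.1,-0.11,1],[0.024,-0.009,0.055,0.01,0.2,-0.225,1],[0.034,-0.012,0.075,0.006,0.29,-0.335,1],[0.043,-0.015,0.092,0,0.375,-0.45,1],[0.051,-0.018,0.106,0,0.457,-0.561,1]]'
python3 n2.py .25 .5 .75 1
```

```text
clock: 12.6
eef_pos: [493.3, -89.3, 206.5]
tcp_rot: [-2.924, 0.234, -1.026]
contact_force: [0.7, 0.7, -0.1]
opening: -0.003
grasp_force: 0.0
[-0.4   0.2   1.9   0.35  1.12  2.05] [-0.02 -0.02  2.31  0.04  0.29  1.51] 2.842170943040401e-15
0.25 [496. -74. 191.] [ 0.15  0.17 -0.97] [-0.0002, -0.005, 0.0224, -0.0114, 0.1595, -0.2559]
0.5 [504. -60. 183.] [ 0.27  0.07 -0.96] [-0.005, -0.0167, 0.0346, -0.0198, 0.3135, -0.5294]
0.75 [514. -39. 186.] [ 0.4   0.01 -0.92] [-0.0188, -0.0352, 0.0385, -0.021, 0.4639, -0.8155]
1.0 [520.  -7. 200.] [ 0.54  0.   -0.84] [-0.0455, -0.0585, 0.0359, -0.0111, 0.6135, -1.1089]
```

```bash
python3 -m crank '[[0,-0.003,0.011,-0.005,0.08,-0.12,1],[0,-0.005,0.022,-0.01,0.16,-0.25,1],[-0.002,-0.01,0.028,-0.015,0.235,-0.38,1],[-0.005,-0.0167,0.0346,-0.02,0.3135,-0.51,1],[-0.012,-0.026,0.0365,-0.02,0.385,-0.64,1]]'
python3 n2.py .5 1
```

```text
clock: 13.1
eef_pos: [511.9, -55.7, 180.6]
tcp_rot: [-2.958, -0.281, -0.484]
contact_force: [0.4, -0.1, 1.5]
opening: 0.004
grasp_force: 0.0
[-0.17  0.07  2.14  0.16  0.62  1.74] [-0.02 -0.02  2.31  0.04  0.29  1.51] 2.2737367544323206e-15
0.5 [517. -34. 190.] [ 0.43  0.   -0.9 ] [-0.0035, -0.0216, -0.0011, 0.0078, 0.1198, -0.2317]
1.0 [520.  -7. 200.] [ 0.54 -0.   -0.84] [-0.0106, -0.0491, -0.0085, 0.0215, 0.2425, -0.4655]
```

```bash
python3 -m crank '[[-0.0017,-0.0108,-0.0005,0.004,0.06,-0.116,1],[-0.0035,-0.0216,-0.001,0.008,0.12,-0.232,1],[-0.007,-0.035,-0.005,0.015,0.18,-0.35,1],[-0.0106,-0.049,-0.0085,0.0215,0.2425,-0.4655,1],[-0.0106,-0.049,-0.0085,0.0215,0.2425,-0.4655,1]]'
python3 - <<'E'
from b import *; from rig import cams
s=r.sense(); Rm=R.from_euler("xyz",s["tcp_rot"]).as_matrix(); print(Rm.round(3))
T=tool(1.0,0)*R.from_euler("z",np.pi/2)
for x in (560,570,580,600,620): print(x,rel(np.array([x,-7,198.]),T,s).tolist())
t=cams.grab_frame("top"); g=cv2.cvtColor(t["image"],cv2.COLOR_RGB2GRAY); cv2.imwrite("pics/t9.png",g)
for i in range(165,262,2): print(i,"".join(" .:-=+*#%@"[min(9,v//26)] for v in g[i,240:330]))
E
```

```text
clock: 13.6
eef_pos: [518.9, -6.8, 194.0]
tcp_rot: [-3.139, -0.568, -0.003]
contact_force: [0.4, -0.4, -0.5]
opening: 0.001
grasp_force: 0.0
[[ 0.843 -0.001  0.538]
 [-0.002 -1.     0.001]
 [ 0.538 -0.002 -0.843]]
560 [0.0368, 0.0002, 0.0187, -0.0012, 0.003, -0.0021]
570 [0.0453, 0.0002, 0.0241, -0.0012, 0.003, -0.0021]
580 [0.0537, 0.0001, 0.0295, -0.0012, 0.003, -0.0021]
600 [0.0706, 0.0001, 0.0402, -0.0012, 0.003, -0.0021]
620 [0.0874, 0.0001, 0.051, -0.0012, 0.003, -0.0021]
165 ++++++++++++++++++++++++++++++++++++++++++++++++++++++++++++++++++++++++*********+********
167 +**********+++****************************************************************************
169 ++************************+++++++++++++++++++++++++++++++++++++++++++++++++***************
171 *************************+=--==========================================---=+**************
173 ************************+=::-=++++++++++++++++++++++++++++++++++++++++=-:-=+**************
175 ***********************+=---==+*************************+++***********+---=+**************
177 *****************++++++========++++++++++++
[... 3337 characters left out ...]
***************+====+**************
249 ++++++++++++**********+======++********+-..:--:--:...-+***************+====+************+*
251 +++++++++++***********++======++===++*+=:....:.......-+++=---=++******+====+**********++++
253 +++++++***************++===--:......:::.....  .....  ...... ...:=++***+====+**********++++
255 +++*******************+==-:..  ............   ................. ..:-=++====+*********+++++
257 ********************++=:... .......... ....  ........................::-===+*******+++++++
259 *****************++=-:.. .. .:-:.........   .:::. .......................:-++**+++++++++++
261 **************++=:.. ........:::....... .   .... ..................::... ..:-+++++++++++++
```

```bash
python3 -m crank '[[0.01,0,0.005,0,0,0,1],[0.02,0,0.01,0,0,0,1],[0.03,0,0.0155,0,0,0,1],[0.039,0,0.0205,0,0,0,1],[0.0453,0,0.0241,0,0,0,1]]'
python3 -m crank '[[0.0025,0,0.0016,0,0,0,1],[0.005,0,0.0032,0,0,0,1],[0.0076,0,0.0048,0,0,0,1],[0.0101,0,0.0065,0,0,0,1],[0.0126,0,0.0081,0,0,0,1]]'
python3 -m crank '[[0.0025,0,0.0016,0,0,0,1],[0.005,0,0.0032,0,0,0,1],[0.0076,0,0.0048,0,0,0,1],[0.0101,0,0.0065,0,0,0,1],[0.0126,0,0.0081,0,0,0,1]]'
```

```text
clock: 14.15
eef_pos: [572.1, -8.5, 198.0]
tcp_rot: [-3.138, -0.567, -0.006]
contact_force: [-0.6, -0.2, -0.6]
opening: 0.0
grasp_force: 0.0
clock: 14.65
eef_pos: [585.6, -8.2, 198.0]
tcp_rot: [-3.139, -0.567, -0.006]
contact_force: [-0.5, 0.7, 1.2]
opening: -0.001
grasp_force: 0.0
clock: 15.15
eef_pos: [600.7, -8.3, 197.8]
tcp_rot: [-3.139, -0.567, -0.006]
contact_force: [0.2, 0.0, -0.2]
opening: 0.003
grasp_force: 0.0
```

```bash
cat > w.py <<'E'
from b import *; from rig import cams
t=cams.grab_frame("top"); g=cv2.cvtColor(t["image"],cv2.COLOR_RGB2GRAY); s=r.sense()
for i in range(165,250,2): print(i,"".join(" .:-=+*#%@"[min(9,v//26)] for v in g[i,245:325]))
print(s["clock"],s["contact_force"].round(1),s["eef_pos"].round(1))
E
python3 w.py
```

```text
165 ++++++++++++++++++++++++++++++++++++++++++++++++++++++++++**+++++++*************
167 *******++***********************************************************************
169 **********************++++**++*++*++++++++++++++++++++++++++++++++++++**********
171 ********************+=--==+=+++==++===============================---=+*********
173 *******************+=-:-=++++++++++++++++++++++++++++++++++++++++=-:-=+*********
175 ******************+=---==+*************************++************+=--=+*********
177 ************++++++=======++++++++++++++++++++++++++++++++++++++++=====+*********
179 ************+=========================================================+*********
181 ************+=----=======++++++++++++++++++++++++++++++++++++++++--::=+*********
183 *************+-:::-======+**************************************+=:::=+*********
185 **************+-:::-=====+***************************************=:::=+*********
187 **************+=-::-=====+***************************************=:::=+*********
189 ***************+=-::-===++***************************************=:::=+*****
[... 1896 characters left out ...]
+=-:. ......::::::-------:::::::.....     .-+***+====+*********
237 +++++++**********++=-....:::---=====+++++====----:::....  .-+****+====+*********
239 +++++++++********+==:..::-==+++***************++==--:::.. .-+****+====+*********
241 ++++++++*********+=-::--=+****++++++++++++++++++**++=--:...-+****+====+*********
243 ++++++++*********+=--=++*+++++=++++++++++========+++++=--::=+****+====+*********
245 ++++++++*********+--=++++=====+++++++++++============+++=-:-+****+====+*********
247 ++++++++********+==+++=======+=+++++++++++=============+++=-=+***+====+*********
249 +++++++*********+=++=========++++++++++++=============--=++=-+***+====+*********
15.2 [-0.2  0.2  0.2] [601.3  -8.3 198. ]
```

```bash
python3 -m crank '[[0.0017,0,0.0011,0,0,0,1],[0.0034,0,0.0022,0,0,0,1],[0.005,0,0.0032,0,0,0,1],[0.0067,0,0.0043,0,0,0,1],[0.0084,0,0.0054,0,0,0,1]]'
python3 w.py | sed -n '5,25p;44p'
```

```text
clock: 15.7
eef_pos: [610.7, -8.3, 197.9]
tcp_rot: [-3.139, -0.567, -0.006]
contact_force: [0.4, 0.0, -0.8]
opening: -0.0
grasp_force: 0.0
173 *******************+=-:-=++++++++++++++++++++++++++++++++++++++++=-:-=+*********
175 ******************+=---==+*************************++************+=--=+*********
177 ************++++++=======++++++++++++++++++++++++++++++++++++++++=====+*********
179 ************+=========================================================+*********
181 ************+=----=======++++++++++++++++++++++++++++++++++++++++--::=+*********
183 *************+-:::-======+**************************************+=:::=+*********
185 **************+-:::-=====+***************************************=:::=+*********
187 **************+=:::-=====+************************************+++=---=++++++****
189 ****************++++*********************************************************+**
191 *****######################################################################*++**
193 *****#####################################**********************************++**
195 ****++++++++++++++++++
[... 166 characters left out ...]
-----------------:::---:---:::----------------------------+***
201 ******++=--------------------------:.:-=-:-=-:..:---------------------------+*++
203 ********+=------------------------::.:---:---...:--------------------------=++++
205 *********+=---------------::::----:....::::.....:--::::::------------------=++++
207 **********+=----------:::......::...    ... .  ............::-------------==++++
209 ***********+++====--:... ............   ......................:-========++++++++
211 **************+=-::..................   .........................:--====++++++++
213 ***********+==:.........:-:..........   .. . .......................:-=++**+++++
15.75 [ 0.6 -0.2  1. ] [611.   -8.3 198. ]
```

```bash
python3 -m crank '[[0.0021,0,0.0013,0,0,0,1],[0.0042,0,0.0027,0,0,0,1],[0.0063,0,0.004,0,0,0,1],[0.0084,0,0.0054,0,0,0,1],[0.0105,0,0.0067,0,0,0,1]]'
python3 -m crank '[[0.0013,0,0.0008,0,0,0,1],[0.0025,0,0.0016,0,0,0,1],[0.0038,0,0.0024,0,0,0,1],[0.005,0,0.0032,0,0,0,1],[0.0063,0,0.004,0,0,0,1]]'
python3 w.py | sed -n '2,16p;44p'
```

```text
clock: 16.25
eef_pos: [623.2, -8.4, 197.8]
tcp_rot: [-3.139, -0.567, -0.006]
contact_force: [0.5, -1.0, -0.0]
opening: 0.0
grasp_force: 0.0
clock: 16.75
eef_pos: [630.3, -8.4, 197.7]
tcp_rot: [-3.139, -0.567, -0.006]
contact_force: [-3.3, 0.1, 1.6]
opening: -0.003
grasp_force: 1.5
167 *******++***********************************************************************
169 *********************+++++++++++++++++++++++++++++++++++++++++++++++++**********
171 ********************+=--==+=+=====================================---=+*********
173 *******************+=::-=++++++++++++++++++++++++++++++++++++++++=-:-=+*********
175 ***************++++=---==++++++++++++++++++++++++++++++++++++++++=---=+*********
177 ************++++++=====+++++++++++++++++++++++++++++++++++++++++++++=++*********
179 ****************************************************************************+***
181 ******#####################################################################*++**
183 ****************************************************************************+***
185 ***++=======================================================================++**
187 ****+===================================---===============================-=+***
189 *****+=============================---==-:-=-----===========================+***
191 *****+==-========================--:.:-=-:-=-..:-===========================+***
193 ******+===-==-===================--:.:---:---...-===========================+***
195 *******+=-=-=============-------=-:...::::::....-----------=================+***
16.8 [-2.6 -0.3  0. ] [630.4  -8.4 197.7]
```

```bash
for i in 1; do :; done; python3 -m crank '[[0.0017,0,0.0011,0,0,0,1],[0.0034,0,0.0022,0,0,0,1],[0.005,0,0.0032,0,0,0,1],[0.0067,0,0.0043,0,0,0,1],[0.0084,0,0.0054,0,0,0,1]]'
python3 -m crank '[[0.0013,0,0.0008,0,0,0,1],[0.0025,0,0.0016,0,0,0,1],[0.0038,0,0.0024,0,0,0,1],[0.005,0,0.0032,0,0,0,1]]'
python3 w.py | sed -n '1,16p;44p'
```

```text
clock: 17.3
eef_pos: [640.3, -8.4, 197.4]
tcp_rot: [-3.139, -0.566, -0.006]
contact_force: [-2.7, 0.2, -2.1]
opening: 0.003
grasp_force: 1.3
clock: 17.7
eef_pos: [646.5, -8.5, 197.8]
tcp_rot: [-3.139, -0.567, -0.006]
contact_force: [-2.4, -0.4, -1.4]
opening: 0.001
grasp_force: 1.2
165 +++++++++++++++++++++++++++++++++++++++++++++++++++++++++++++++++++*+******++***
167 +***+*+++***********************************************************************
169 ************++++++++++++++++++++++++++++++++++++++++++++++++++++++++++**********
171 ********************************************************************************
173 ******#####################################################################*++**
175 ****************************************************************************++**
177 ***++=======================================================================++**
179 ****+====================================-==================================+***
181 ****++==================================-:-==--=============================+***
183 *****+============================-:::---:-=-:.:-===========================+***
185 *****++===========================-:.:-=::--:..:-===========================+***
187 ******+====================--=====:...:-::::...:-==-----====================+***
189 ******++==============--::....:--:.. . ....  . .::::.....:--================+***
191 *******+===========-::.... ...... ...   ... .  .......... ...:--============+***
193 *******++======--:.... ..............   ...  ....................:--========+***
195 ********+==--::...... ..::......  . ..   .. . .......................:--====+***
17.75 [-2.2 -0.2 -1.9] [646.8  -8.5 197.9]
```

```bash
python3 -m crank '[[0.0011,0,0.0007,0,0,0,1],[0.0021,0,0.0014,0,0,0,1],[0.0032,0,0.002,0,0,0,1],[0.0042,0,0.0027,0,0,0,1]]'
python3 -m crank '[[0.0009,0,0.0006,0,0,0,1],[0.0017,0,0.0011,0,0,0,1],[0.0026,0,0.0017,0,0,0,1]]'
```

```text
clock: 18.15
eef_pos: [651.5, -8.5, 197.8]
tcp_rot: [-3.139, -0.567, -0.006]
contact_force: [-3.1, -0.5, -1.0]
opening: -0.0
grasp_force: 1.1
clock: 18.45
eef_pos: [654.6, -8.5, 197.7]
tcp_rot: [-3.139, -0.567, -0.006]
contact_force: [-3.1, 0.2, -1.5]
opening: 0.001
grasp_force: 1.1
```

```bash
python3 -m crank '[[0.0009,0,0.0006,0,0,0,1],[0.0017,0,0.0011,0,0,0,1],[0.0026,0,0.0017,0,0,0,1]]'
python3 -m crank '[[0.0009,0,0.0006,0,0,0,1],[0.0017,0,0.0011,0,0,0,1]]'
python3 w.py | sed -n '1,8p;44p'
```

```text
clock: 18.75
eef_pos: [657.7, -8.5, 197.7]
tcp_rot: [-3.139, -0.567, -0.006]
contact_force: [-2.2, -0.3, -0.4]
opening: 0.004
grasp_force: 1.1
clock: 18.95
eef_pos: [659.7, -8.5, 197.7]
tcp_rot: [-3.139, -0.567, -0.006]
contact_force: [-2.3, -0.8, -0.5]
opening: 0.006
grasp_force: 1.0
165 +++++***********************************************************************++**
167 **++*************##***##*#**#*###*#*###############*###############*######**++**
169 ***++**********************************************************************+++**
171 ***+++==+=====+=============================================================+***
173 ****+====================================-==================================+***
175 ****++==============================-===-:-=---=============================+***
177 *****++============================:.:-=::-=-..:============================+***
179 *****++===========================-..:--::--:..:============================+***
19.0 [-2.1 -0.  -0.9] [659.9  -8.5 197.7]
```

```bash
python3 -m crank '[[0.0009,0,0.0006,0,0,0,1],[0.0017,0,0.0011,0,0,0,1]]'
python3 -m crank '[[0.0009,0,0.0006,0,0,0,1],[0.0017,0,0.0011,0,0,0,1]]'
python3 -m crank '[[0.0009,0,0.0006,0,0,0,1],[0.0017,0,0.0011,0,0,0,1]]'
python3 - <<'E'
from b import *; from rig import cams
a=cv2.imread("pics/top0.png",0); g=cv2.cvtColor(cams.grab_frame("top")["image"],cv2.COLOR_RGB2GRAY)
# rack shift: front-left ends of frame vs t9 (board already up)
b=cv2.imread("pics/t9.png",0)
for c in (270,304,316): print(c,b[200:300:1,c][60:100].tolist(),"\n",g[200:300,c][60:100].tolist())
for i in range(155,200,2): print(i,"".join(" .:-=+*#%@"[min(9,v//26)] for v in g[i,245:325]))
E
```

```text
clock: 19.2
eef_pos: [661.3, -8.5, 197.5]
tcp_rot: [-3.139, -0.566, -0.006]
contact_force: [-7.8, 0.3, 2.5]
opening: 0.002
grasp_force: 4.0
clock: 19.4
eef_pos: [663.2, -8.5, 197.6]
tcp_rot: [-3.139, -0.566, -0.006]
contact_force: [-9.8, -0.5, 4.5]
opening: 0.002
grasp_force: 5.0
clock: 19.6
eef_pos: [665.3, -8.6, 197.8]
tcp_rot: [-3.139, -0.567, -0.006]
contact_force: [-8.2, -0.5, 5.5]
opening: -0.003
grasp_force: 5.3
270 [96, 71, 36, 25, 26, 24, 28, 27, 25, 25, 23, 23, 27, 24, 24, 25, 21, 24, 24, 31, 33, 38, 43, 53, 64, 77, 96, 124, 151, 161, 148, 129, 122, 120, 122, 121, 122, 122, 120, 115] 
 [180, 180, 181, 180, 181, 181, 180, 179, 179, 178, 176, 176, 175, 173, 172, 170, 169, 166, 163, 162, 158, 155, 151, 144, 140, 132, 124, 113, 121, 149, 158, 158, 158, 157, 158, 157, 158, 158, 157, 157]
304 [31, 31, 29, 37, 40, 36, 29, 27, 27, 29, 32, 25, 26, 24, 25, 18, 18, 22, 41, 59, 64, 65, 64, 64, 63, 67, 70, 72, 75, 76, 74, 72, 76, 87, 101, 116, 127, 129, 120, 112] 
 [179, 180, 179, 180, 179, 179, 179, 179, 178, 177, 177, 175, 173, 172, 172, 170, 168, 166, 164, 161, 158, 154, 150, 146, 14
[... 1728 characters left out ...]
 ..::-==========+***
185 *******++====-::.. .....::.......... ...... . .....................::-======+***
187 *******+=--:......:....:--:...... .... ... . .. .  .....:....::.......:-====+***
189 ********+-.......:::....:.. ..   . .........   .     .. ....:::........-====+**+
191 ********+-.......:::...   ... ... ... ...   ..    .    ......::::...:::-====+***
193 ********+=::::::::....      .. ............   ..         .....:::::::::-====+***
195 *********=-:::::::....     .....................           ...:::::::::-====+***
197 *********=:..::::::..     .......:.:::::::.........        .::---:.....-====+***
199 *********+-::::-==-:.   ....:::::----------:::::.....      ..:======-=======++**
```

```bash
python3 -m crank '[[-0.0034,0,-0.0022,0,0,0,1],[-0.0067,0,-0.0043,0,0,0,1],[-0.015,0,-0.0097,0,0,0,1],[-0.025,0,-0.0161,0,0,0,1],[-0.04,0,-0.026,0,0,0,1]]'
python3 -m crank '[[-0.015,0,-0.01,0,0,0,1],[-0.03,0,-0.02,0,0,0,1],[-0.05,0,-0.03,0,0,0,1],[-0.05,0,-0.04,0,0,0,1],[-0.05,0,-0.04,0,0,0,1]]'
python3 - <<'E'
from b import *; from rig import cams
t=cams.grab_frame("top"); f=cams.grab_frame("scene")
g=cv2.cvtColor(t["image"],cv2.COLOR_RGB2GRAY); h=cv2.cvtColor(f["image"],cv2.COLOR_RGB2GRAY)
ref=cv2.imread("pics/s9.png",0)
# rack shift in scene: template around left rail front foot
tp=ref[258:300,262:300]; m=cv2.matchTemplate(h[250:310,252:312],tp,cv2.TM_CCOEFF_NORMED); _,v,_,l=cv2.minMaxLoc(m); print("rack patch",v,np.array(l)+[252,250],"was [262,258]")
for i in range(155,196,2): print(i,"".join(" .:-=+*#%@"[min(9,v//26)] for v in g[i,245:325]))
for i in range(170,266,2): print(i,"".join(" .:-=+*#%@"[min(9,v//26)] for v in h[i,245:330]))
E
```

```text
clock: 20.15
eef_pos: [617.7, -8.4, 198.4]
tcp_rot: [-3.139, -0.568, -0.005]
contact_force: [-0.5, 0.7, -0.4]
opening: -0.003
grasp_force: 0.0
clock: 20.65
eef_pos: [554.6, -8.2, 206.7]
tcp_rot: [-3.139, -0.57, -0.006]
contact_force: [-0.4, -0.2, 1.7]
opening: -0.001
grasp_force: 0.0
rack patch 0.9920205473899841 [262 258] was [262,258]
155 --------------------------------------------------------------------------------
157 --------------------------------------:-------:::-::::::::::::::::::::::::::::::
159 :::::::::::::::::::::::::::::::::::::::::::::::::::::::::::::::::::::::::::---:-
161 -----------------------------=================================---=============++
163 ++++++++++++++====================++++++++++++++++++++++++++++++++++++++++++++++
165 +++++********************************************************************#**++**
167 ***+**#####################################################################*+***
169 ***++**********************************************************************++***
171 ****++======================================================================+
[... 4643 characters left out ...]
=:==*################*+*############*#*==*###%%%%+--*****##%%%%%%%%%#=
252 ------===%%%%%***#+*##########*+*#############****+%@@@%*+*##%%#=--*%%***##%%%%%%%%#=
254 -===%%%%%%%@@@@#*#*+*####*+*############*#*+++%%%%@%%%%%%@#*#***+--*%%%*+*##%%%%%%%#=
256 %%%%%%%@@@@@@@@@***#*#######**#####*#*=+%@%@@@%%%%%%####***===**=--*%%%##+**##%%%%%#=
258 %%%%@@%@@@@@@@@@%%**##%#####=+*##++%@@@@@@@@@@%%%###*+=+*%@@%***=--*%%%%%#*+*##%%%%*=
260 %%%%%@@@@@@@@@@@@%%#*#####*+--=*###%%@@@@@%%#***+=+%@%%%%@@@@@#+=--*%%%%%%%%+**####+=
262 %@@@@@@@@@@@@@@@@@%@#**##%%%*---**##%%###**+=+%%%%@@@@@@@@%%@%%%**###%%%%%%%%*+*##*+=
264 @@%%@@%%@@@@@@@@@@@@@#**##%@#=--=+*##+=+*%%%@@@@@@@@@%%%%%%%%%%%%#**##%%%%%%%%%***#+=
```

```bash
python3 - <<'E'
from b import *; from rig import cams
f=cams.grab_frame("scene"); t=cams.grab_frame("top")
for uv in [(273,256.3),(273,252.9),(308,240),(270,254)]: print("bottom",uv,atz(f,uv,70).round(1))
print("top edge",[atz(t,(285,v),z).round(1) for v,z in ((165.5,232),(169,232))])
print("scene top front-left", atz(f,(252.5,200.5),231).round(1))
h=cv2.cvtColor(f["image"],cv2.COLOR_RGB2GRAY); ref=cv2.imread("pics/s9.png",0)
sl=np.s_[262:300,258:300]; w=cv2.createHanningWindow((42,38),cv2.CV_64F)
print("rack subpx",cv2.phaseCorrelate(ref[sl].astype(float),h[sl].astype(float),w))
a=cv2.imread("pics/scene0.png",0)
print("vs start top",[cv2.phaseCorrelate(cv2.imread("pics/top0.png",0)[s].astype(float),cv2.cvtColor(t["image"],cv2.COLOR_RGB2GRAY)[s].astype(float)) for s in (np.s_[205:238,202:233],np.s_[240:282,340:380])])
print(proj(f,[[585,48,80],[590,48,80]]))
E
```

```text
bottom (273, 256.3) [601.2  47.5  70. ]
bottom (273, 252.9) [613.   41.7  70. ]
bottom (308, 240) [610.4 -67.1  70. ]
bottom (270, 254) [613.2  50.8  70. ]
top edge [array([671.5,  -7.2, 232. ]), array([664.2,  -7. , 232. ])]
scene top front-left [665.4  65.9 231. ]
rack subpx ((0.48130488645746894, -0.01243779475210971), 0.997078409230436)
vs start top [((0.015139153637907299, -0.03268094421128964), 1.0054421741895851), ((0.04615223369249577, 0.5721316473649587), 0.9401046402516386)]
[[275.29291352 257.53317718]
 [274.47589718 256.3831616 ]]
```

```bash
python3 -m crank '[[0.02,0,0.018,0,0,0,1],[0.05,0,0.038,0,0,0,1],[0.065,0,0.05,0,0,0,1],[0.075,0,0.056,0,0,0,1],[0.082,0,0.06,0,0,0,1]]'
python3 -m crank '[[0.0017,0,0.0011,0,0,0,1],[0.0034,0,0.0022,0,0,0,1],[0.0042,0,0.0027,0,0,0,1]]'
python3 -m crank '[[0.0009,0,0.0006,0,0,0,1],[0.0017,0,0.0011,0,0,0,1]]'
python3 -m crank '[[0.0009,0,0.0006,0,0,0,1],[0.0017,0,0.0011,0,0,0,1]]'
```

```text
clock: 21.35
eef_pos: [656.4, -8.5, 197.8]
tcp_rot: [-3.139, -0.566, -0.006]
contact_force: [-0.3, -0.1, -0.5]
opening: -0.001
grasp_force: 0.0
clock: 21.65
eef_pos: [660.2, -8.5, 198.4]
tcp_rot: [-3.139, -0.567, -0.006]
contact_force: [-0.5, -0.7, 0.1]
opening: 0.004
grasp_force: 0.0
clock: 21.85
eef_pos: [661.7, -8.5, 198.1]
tcp_rot: [-3.139, -0.566, -0.006]
contact_force: [-8.0, -0.3, 5.5]
opening: -0.002
grasp_force: 4.7
clock: 22.05
eef_pos: [663.6, -8.6, 198.3]
tcp_rot: [-3.139, -0.566, -0.006]
contact_force: [-8.8, 0.1, 7.0]
opening: 0.001
grasp_force: 5.5
```

```bash
python3 -m crank '[[-0.0034,0,-0.0022,0,0,0,1],[-0.0067,0,-0.0043,0,0,0,1],[-0.02,0,-0.013,0,0,0,1],[-0.045,0,-0.03,0,0,0,1],[-0.07,0,-0.05,0,0,0,1]]'
python3 -m crank '[[-0.01,0,-0.02,0,0,0,1],[-0.02,0,-0.04,0,0,0,1],[-0.02,0,-0.05,0,0,0,1],[-0.02,0,-0.05,0,0,0,1],[-0.02,0,-0.05,0,0,0,1]]'
python3 - <<'E'
from b import *; from rig import cams
t=cams.grab_frame("top"); f=cams.grab_frame("scene")
g=cv2.cvtColor(t["image"],cv2.COLOR_RGB2GRAY); h=cv2.cvtColor(f["image"],cv2.COLOR_RGB2GRAY); ref=cv2.imread("pics/s9.png",0)
sl=np.s_[262:300,258:300]; w=cv2.createHanningWindow((42,38),cv2.CV_64F)
print("rack subpx",cv2.phaseCorrelate(ref[sl].astype(float),h[sl].astype(float),w))
for i in range(161,175): print(i,g[i,255:320:8].tolist())
for i in range(236,258,2): print(i,"".join(" .:-=+*#%@"[min(9,v//26)] for v in h[i,245:330]))
E
```

```text
clock: 22.55
eef_pos: [577.9, -8.2, 202.6]
tcp_rot: [-3.139, -0.567, -0.006]
contact_force: [0.4, -0.5, -0.5]
opening: -0.003
grasp_force: 0.0
clock: 23.05
eef_pos: [536.1, -8.2, 234.9]
tcp_rot: [-3.139, -0.569, -0.006]
contact_force: [-0.6, 0.8, 0.4]
opening: -0.002
grasp_force: 0.0
rack subpx ((0.4792866473781494, 0.021586640534479784), 0.9965896644218232)
161 [88, 96, 94, 111, 118, 121, 121, 105, 122]
162 [120, 110, 107, 127, 129, 130, 128, 105, 125]
163 [139, 120, 118, 129, 132, 134, 132, 129, 141]
164 [157, 154, 155, 157, 159, 160, 160, 161, 164]
165 [177, 179, 179, 179, 179, 180, 179, 180, 179]
166 [182, 182, 182, 182, 182, 183, 182, 183, 182]
167 [182, 183, 183, 183, 182, 184, 183, 183, 182]
168 [181, 180, 180, 180, 180, 180, 180, 180, 179]
169 [165, 165, 164, 163, 162, 161, 161, 160, 158]
170 [138, 137, 136, 134, 134, 133, 134, 133, 131]
171 [125, 123, 125, 124, 124, 124, 124, 124, 122]
172 [123, 123, 123, 123, 124, 125, 125, 125, 123]
173 [124, 123, 124, 123, 124, 125, 125, 124, 123]
174 [123, 124, 125, 124, 124, 124, 125, 125, 123]
236 ++++++++++++++-+*#####################
[... 247 characters left out ...]
-=*#######################################*+********#%%%%%%%%%%%%%%%%%
244 ===============:-+*#################################*+*********+=*****%%%%%%%%%%%%%#%
246 =========--------=*###########################*+**********#####+--+**#%%%%%%########+
248 ========--------:-+######################*+***##***##*##*#*++#%#=--=***#%%##%%%%%%%%*
250 ------------==#=:==*################*+*###*####*###*#*==***#%%%%+--*****##%%%%%%%%%%#
252 ------===%%%%%***#+*##########*+**##########******+%%%%%*+**#%%#=--*%%****#%%%%%%%%%%
254 --==%%%%%%%%@@@#*#*+*####*+*############*#*+++%%%%%%%%%%%%**#***=--*%%%*+**#%%%%%%%%%
256 %%%%%%%%@@@@@@@@***#*#######**##*##*#*=+%%%%@%%%%%%%####***===**=--*%%%##+***#%%%%%%%
```

The board is unchanged after the second press: square on the ledge, against the back at its stop. The rack has not moved and the gripper is clear.

```bash
python3 -c "
from rig import sign_off
print(sign_off())"
```

```text
the job is handed in; nothing more can be done
None
```

The board stands on its far edge on the ledge, square against the back, which I pressed until it met its stop (it leans about 18 degrees by my camera estimate). The gripper is clear and the rack moved about 1 mm at most; I handed the job in at about 23 s, and no verdict came back.

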